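# Set out soapstone blanks for the record photograph

## Task

Get the hexagonal soapstone blanks ready for their record photograph: first roll every blank until its blue-painted flat faces straight up. Then take the ruler by its red grip bar and push the row of blanks away from the robot with its long edge, so that all their near ends stand together along the ruler's edge in a straight line on the mat's white line, each blank square to the line. Finally lay the ruler back flat in the middle of its blue pad, lined up with it, with the blanks still blue side up and in line; leave the caliper, the jar and the tray of chips where they are.

Things in the scene. Friction and masses are not known exactly. Their poses are not given: they have to be found in the camera images.
- blank1_center (a point): Soapstone blank 1 (may be absent): a pale hexagonal prism, 36 mm across its flats (41.6 mm across its corners), 56 mm long, about 170 g, flat square ends, one of its six long flats painted blue. The point is its centre (18 mm above what it lies on); its x axis runs along the prism's length, its z axis points out through the blue flat. It lies on one of its flats on the mat, not blue side up at first.
- blank2_center (a point): Soapstone blank 2 (may be absent): a pale hexagonal prism, 36 mm across its flats (41.6 mm across its corners), 56 mm long, about 170 g, flat square ends, one of its six long flats painted blue. The point is its centre (18 mm above what it lies on); its x axis runs along the prism's length, its z axis points out through the blue flat. It lies on one of its flats on the mat, not blue side up at first.
- blank3_center (a point): Soapstone blank 3 (may be absent): a pale hexagonal prism, 36 mm across its flats (41.6 mm across its corners), 56 mm long, about 170 g, flat square ends, one of its six long flats painted blue. The point is its centre (18 mm above what it lies on); its x axis runs along the prism's length, its z axis points out through the blue flat. It lies on one of its flats on the mat, not blue side up at first.
- blank4_center (a point): Soapstone blank 4 (may be absent): a pale hexagonal prism, 36 mm across its flats (41.6 mm across its corners), 56 mm long, about 170 g, flat square ends, one of its six long flats painted blue. The point is its centre (18 mm above what it lies on); its x axis runs along the prism's length, its z axis points out through the blue flat. It lies on one of its flats on the mat, not blue side up at first.
- blank5_center (a point): Soapstone blank 5 (may be absent): a pale hexagonal prism, 36 mm across its flats (41.6 mm across its corners), 56 mm long, about 170 g, flat square ends, one of its six long flats painted blue. The point is its centre (18 mm above what it lies on); its x axis runs along the prism's length, its z axis points out through the blue flat. It lies on one of its flats on the mat, not blue side up at first.
- mat_line (a point): Middle of the white line (3 mm wide, 330 mm long) on the fixed dark mat, 300 x 360 x 3 mm, top at z = 0.003. The mat reaches 140 mm to the robot's side of the line, 160 mm beyond it, 180 mm to either side. y axis along the line, x away from the robot. Blanks start in a loose row, roughly square to the line, 64 mm apart, near ends 20 to 65 mm short of it (robot's side).
- ruler_handle (a point): Wide aluminium ruler, 320 x 64 x 6 mm, about 360 g, with a red grip bar standing along its middle: 90 mm long, 16 mm thick, from 6 to 44 mm above the ruler's underside. The point lies on the middle of the bar, 27 mm above the underside; the x axis runs along the ruler's length, y across it (each long edge is 32 mm from the middle), z up. It lies on the pad at the start.
- pad_top (a point): Middle of the top face of the blue ruler pad: fixed, 370 x 110 mm, 3 mm thick (top at z = 0.003), its x axis along its length.
- caliper: Bystander: dark steel caliper lying on the table, 200 mm long; origin at the middle of the underside of its beam.
- jar: Bystander: lidded jar, 56 mm across and 70 mm tall; origin at the centre of its underside.
- findtray: Bystander: white tray of stone chips, 120 x 90 x 30 mm; origin at the centre of its underside.
Not all that is in view belongs to the job. Leave any yellow look-alike of the part that bears blank5_center alone.

How it is judged:
On the way, in this order (a step that is already met when the one before it is completed fails the run):
1. every blank lies on the mat or table with its blue flat up (angle between each of blank1_center, blank2_center, blank3_center, blank4_center, blank5_center's own z axis and vertical below 0.12 rad and height (world z) of each of blank1_center, blank2_center, blank3_center, blank4_center, blank5_center below 0.026 m), for 0.3 s.
2. the ruler's long edge lies against the near ends of all the blanks, which stand on the white line, blue side up (all of step 1 and x of blank1_center in the frame of mat_line between 0.0235 and 0.0325 m and y of blank1_center in the frame of mat_line between -0.165 and 0.165 m and angle between the x axis of each of blank1_center, blank2_center, blank3_center, blank4_center, blank5_center and the x axis of mat_line, either way round below 0.1 rad and x of blank2_center in the frame of mat_line between 0.0235 and 0.0325 m and y of blank2_center in the frame of mat_line between -0.165 and 0.165 m and x of blank3_center in the frame of mat_line between 0.0235 and 0.0325 m and y of blank3_center in the frame of mat_line between -0.165 and 0.165 m and x of blank4_center in the frame of mat_line between 0.0235 and 0.0325 m and y of blank4_center in the frame of mat_line between -0.165 and 0.165 m and x of blank5_center in the frame of mat_line between 0.0235 and 0.0325 m and y of blank5_center in the frame of mat_line between -0.165 and 0.165 m and (y of blank1_center in the frame of ruler_handle between 0.053 and 0.067 m or y of blank1_center in the frame of ruler_handle between -0.067 and -0.053 m) and (y of blank2_center in the frame of ruler_handle between 0.053 and 0.067 m or y of blank2_center in the frame of ruler_handle between -0.067 and -0.053 m) and (y of blank3_center in the frame of ruler_handle between 0.053 and 0.067 m or y of blank3_center in the frame of ruler_handle between -0.067 and -0.053 m) and (y of blank4_center in the frame of ruler_handle between 0.053 and 0.067 m or y of blank4_center in the frame of ruler_handle between -0.067 and -0.053 m) and (y of blank5_center in the frame of ruler_handle between 0.053 and 0.067 m or y of blank5_center in the frame of ruler_handle between -0.067 and -0.053 m) and x of blank1_center in the frame of ruler_handle between -0.16 and 0.16 m and x of blank2_center in the frame of ruler_handle between -0.16 and 0.16 m and x of blank3_center in the frame of ruler_handle between -0.16 and 0.16 m and x of blank4_center in the frame of ruler_handle between -0.16 and 0.16 m and x of blank5_center in the frame of ruler_handle between -0.16 and 0.16 m), for 0.2 s.
At the end, for the whole second after the job is handed in: Every blank lies blue flat up (0.12 rad), near end within 4.5 mm of the white line's middle, within its length and square to it (0.1 rad); the ruler lies flat on its pad, middle within 25 mm of the pad's along and across, parallel to it (0.12 rad); blanks and ruler at rest (all of step 1 and x of blank1_center in the frame of mat_line between 0.0235 and 0.0325 m and y of blank1_center in the frame of mat_line between -0.165 and 0.165 m and angle between the x axis of each of blank1_center, blank2_center, blank3_center, blank4_center, blank5_center and the x axis of mat_line, either way round below 0.1 rad and x of blank2_center in the frame of mat_line between 0.0235 and 0.0325 m and y of blank2_center in the frame of mat_line between -0.165 and 0.165 m and x of blank3_center in the frame of mat_line between 0.0235 and 0.0325 m and y of blank3_center in the frame of mat_line between -0.165 and 0.165 m and x of blank4_center in the frame of mat_line between 0.0235 and 0.0325 m and y of blank4_center in the frame of mat_line between -0.165 and 0.165 m and x of blank5_center in the frame of mat_line between 0.0235 and 0.0325 m and y of blank5_center in the frame of mat_line between -0.165 and 0.165 m and x of ruler_handle in the frame of pad_top between -0.025 and 0.025 m and y of ruler_handle in the frame of pad_top between -0.025 and 0.025 m and angle between the x axis of ruler_handle and the x axis of pad_top, either way round below 0.12 rad and angle between ruler_handle's own z axis and vertical below 0.05 rad and height (world z) of ruler_handle below 0.034 m and linear speed of each of blank1, blank2, blank3, blank4, blank5, ruler below 0.02 m/s and angular speed of each of blank1, blank2, blank3, blank4, blank5, ruler below 0.2 rad/s); the robot touches nothing.
It fails at once if the caliper is shifted by more than 20 mm (distance of caliper from where it was at the start of the episode above 0.02 m).
It fails at once if the jar is shifted by more than 20 mm (distance of jar from where it was at the start of the episode above 0.02 m).
It fails at once if the findtray is shifted by more than 20 mm (distance of findtray from where it was at the start of the episode above 0.02 m).
Of blank1, blank2, blank3, blank4, blank5 only 4 to 5 are there at a start; the rules pass over those that are not, and their reading is None.
At some moment in a run one of blank1, blank2, blank3, blank4, blank5 may be knocked a few centimetres aside while the robot is not near it.
Once in a run the grip may slacken for a moment while it holds something.
It also fails if it takes over 210 s, if anything falls off the work surface, if the arm or the gripper's body presses on something with over 40 N, if the wrist force passes 120 N, or if a joint passes its speed limit or range.

## Robot

A 6-joint arm with a two-finger parallel gripper is mounted at the origin on the work surface. World frame = base frame: x ahead of the robot, y to its left, z up, the work surface at z = 0. Lengths are in m, angles in rad, forces in N, time in s.
With the tool pointing down it reaches from about 0.375 to 0.75 m from the base axis. Payload 9 kg.
Tool frame: the origin (TCP) lies midway between the tips of the shut fingers; the grasp point (between the pads) lies 19 mm behind it; z points along the fingers, x is the direction in which the jaws open and shut, and the axes are right-handed (so a half turn about z gives the same grasp; the last joint's range is limited). The gripper opens to 85 mm and grips with 20 to 120 N. Pads are 22 mm wide; open, the fingers measure 114 mm over their backs; the gripper's body (76 mm by 85 mm) begins 54 mm behind the grasp point. The pads swing forward as they close: fully open they stand 13 mm farther back than shut.
Start: joints at [1.111, 0.104, 0.097, 1.564, 0, 1.353], TCP at [0.144, 0.583, 0.231] pointing down, gripper open.
Joint ranges: [-2.99, 2.99], [-0.84, 1.86], [-1.1, 1.16], [-1.84, 2.11], [-1.51, 1.56], [-3.14, 3.14]. Speed limits (rad/s): [2.22, 2.22, 2.57, 3.14, 3.14, 3.14].

## Interface

Orientations are given as [roll, pitch, yaw] about the fixed x, y, z axes, in that order (R = Rz(yaw) Ry(pitch) Rx(roll)).
In Python, from rig import ctrl gives the robot as it stands. The module is installed in compiled form; this text tells all that it offers.
- The arm moves only by the tool jog_arm, never from a script. Its argument "deltas" is a list of rows, each a list of 3 entries, a list of its own where there are three numbers: the opening, from -1 (shut) to 1 (fully open), then the shift along the tool's x, y, z in units of 30 cm (1.0 is 30 cm), then the turn, a rotation vector about the tool's x, y, z in units of 2 rad (1.0 is 2 rad). In form: [[fingers, [x, y, z], [ax, ay, az]], ...]. A call has exactly 5 rows; each row is the pose to reach, as a shift and turn from the pose commanded when the call began, along the tool's axes at that moment; what a row does not reach only later rows make up. A row lasts 1/8 s, in which the tool goes at most 62.5 mm and 10.7 degrees, less where a joint would pass 70% of its speed; a pose out of reach is approached as far as the arm can. A call with a number of a shift or a turn outside -1 to 1 is refused whole. A call with a gripper value outside its range is refused whole. The fingers move at their own pace and stop on an object; the grip force is fixed at half the most. Time passes only in rows, so rows that repeat a pose let the fingers close, or fill a call up. It gives the time, the measured TCP pose, the force and the opening at its end, in the units of the state.
- ctrl.sense(): the state, without advancing time (a new reading comes with each control period).
- ctrl.read_camera(name): name is "scene" or "top" or "wrist"; returns a dict with "pixels" (420x560x3 uint8, red, green, blue), "camera_matrix" (3x3 intrinsics, pixels), "R" (3x3) and "t" (3): a world point X has camera coordinates R X + t. Camera axes: x right, y down, z forward; pixel columns grow to the right and rows downward; lengths in m; the calibration is good to about 2 mm. A picture is of the moment at which its call begins. There is no depth.
- ctrl.close_job(): hands the job in, once; it reports no verdict.
Trained networks look in the newest picture that a camera, given by its name, has taken for a name from the list of things; names that differ only in an ending like _2 or _b are one class to them, and where a whole thing is asked for, a point or a joint stands for the part that bears it (a point fixed in the world has none). Each returns a list of dicts, best first, with "score" (0 to 1); they miss things now and then, are a little off and sometimes report something else, mostly with a low value. They report only what shows in the picture. A call takes as long as a camera call. They do not tell look-alikes from the thing itself.
- ctrl.masks_of(camera, label): "mask" (420x560 bool, what is visible of it) and "xy" ([column, row] in pixels, amid what is visible of it).
The state is a dict: "t": time; "joint_positions": joint angles; "joint_vel": joint speeds; "effort": joint torques, N m; "eef_pos": TCP position; "eef_rot": TCP orientation; "wrist_force": force on the tool from outside, world axes, zero at the start; "torque": the same for the moment, N m; "finger_gap": opening from 0.0 (shut) to 1.0 (fully open).
Only numpy, scipy, OpenCV 4.12 (cv2) and the standard library are available. Lean on these libraries where they do the work, as an engineer would, in place of code of your own. Each camera call takes 0.05 s, during which the arm holds its last target. There are 200 camera calls.

## Working session

There is one attempt and no reset: what is moved stays moved. The work goes in short steps, Python scripts to look and compute and a tool call to move; the robot and the scene stay as the last step left them, time stands still between calls to the robot, and variables do not carry over. Pictures are saved under pics/ and viewed, about 12 in all and at most 16, crops included, and the job is handed in when it is done.

Besides the shell and the picture viewer there is one more tool, called after "Emit:" as name(argument=value, ...) on one line, values as JSON. jog_arm: Moves the arm, as the interface text tells. Shifts and turns lie within -1 to 1; 1 stands for 30 cm of shift or 2 rad of turn. Its arguments: {"type":"object","properties":{"deltas":{"type":"array","items":{"type":"array"}}},"required":["deltas"]}

```bash
mkdir -p pics; python3 - <<'E'
from rig import ctrl
import cv2,numpy as np
print(ctrl.sense())
for n in ["scene","top"]:
    c=ctrl.read_camera(n)
    cv2.imwrite(f"pics/{n}0.png",cv2.cvtColor(c["pixels"],cv2.COLOR_RGB2BGR))
    np.savez(f"{n}.npz",**c)
    print(n,c["camera_matrix"].tolist(),c["R"].tolist(),c["t"].tolist())
E
```

```text
{'t': 0.0, 'joint_positions': array([1.11127245e+00, 1.04689489e-01, 9.64403734e-02, 1.56392674e+00,
       8.05295852e-06, 1.35311251e+00]), 'joint_vel': array([ 0.0011285 , -0.00066532, -0.00077138,  0.00252291,  0.00168836,
       -0.00183728]), 'effort': array([ 8.85645422e-04, -5.56915355e+01,  5.03666925e+01,  1.65814231e-02,
       -3.09203551e-04, -1.06195134e-05]), 'eef_pos': array([0.14351165, 0.58221931, 0.23051219]), 'eef_rot': array([-3.14128686e+00,  1.34522834e-03,  1.32895646e+00]), 'wrist_force': array([ 0.43521922, -0.04640327, -0.82634028]), 'torque': array([ 0.02634349, -0.03526023, -0.01194812]), 'finger_gap': 0.9984419340328303}
scene [[407.65744322036494, 0.0, 280.5186074484688], [0.0, 407.65744322036494, 205.43265622093082], [0.0, 0.0, 1.0]] [[-0.8689306180997227, 0.49478123120193035, -0.012292850732677734], [0.39128995202864697, 0.6715471468097605, -0.6292190421888784], [-0.3030705435542246, -0.5515577602227824, -0.7771308015821885]] [0.42541372186664966, -0.1471838618653068, 1.4059035207792676]
top [[410.7822091821011, 0.0, 286.3195339940817], [0.0, 410.7822091821011, 212.68004997227206], [0.0, 0.0, 1.0]] [[-0.0210496686365342, -0.9997756163168146, -0.002372439383005166], [-0.986860911810443, 0.021157861878541222, -0.16018079042566058], [0.16019504421471006, -0.001030484867670813, -0.9870848423058602]] [-0.02965890869492333, 0.5055962793130193, 1.0109220652089375]
```

View pics/scene0.png

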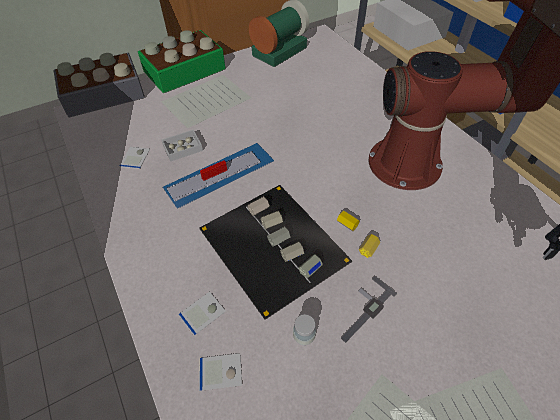

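View pics/top0.png

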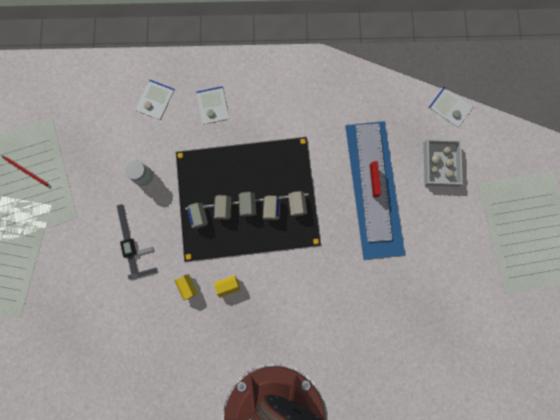

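```bash
cat > h.py <<'E'
import numpy as np,cv2
from rig import ctrl
from scipy.spatial.transform import Rotation as Rn
def bp(c,uv,z):
    "pixels -> world points on plane z"
    uv=np.atleast_2d(np.asarray(uv,float)); K,R,t=c["camera_matrix"],c["R"],c["t"]
    d=(np.linalg.inv(K)@np.c_[uv,np.ones(len(uv))].T).T@R
    o=-R.T@t
    return o+d*((z-o[2])/d[:,2])[:,None]
def proj(c,X):
    p=(c["R"]@np.atleast_2d(X).T).T+c["t"]; p=p@c["camera_matrix"].T
    return p[:,:2]/p[:,2:]
def rect(c,z,x0,x1,y0,y1,s):
    "metric top view of plane z: x up, y left, s px per m"
    W,H=int((y1-y0)*s),int((x1-x0)*s)
    src=np.float32([[0,0],[W,0],[W,H],[0,H]])
    w=np.array([[x1,y1,z],[x1,y0,z],[x0,y0,z],[x0,y1,z]])
    M=cv2.getPerspectiveTransform(np.float32(proj(c,w)),src)
    return cv2.warpPerspective(cv2.cvtColor(c["pixels"],cv2.COLOR_RGB2BGR),M,(W,H),flags=cv2.INTER_CUBIC)
def box(c,m,z):
    "min-area rect of a mask on plane z: centre, sizes, angle of long side"
    P=bp(c,np.argwhere(m)[:,::-1],z)[:,:2].astype(np.float32)
    (cx,cy),_,_=r=cv2.minAreaRect(P); q=cv2.boxPoints(r); e=[q[1]-q[0],q[2]-q[1]]
    l=max(e,key=np.linalg.norm); a=np.arctan2(l[1],l[0])
    return np.round([cx,cy,*sorted(np.linalg.norm(x) for x in e),(a+np.pi/2)%np.pi-np.pi/2],4)
def get(n,save=None):
    c=ctrl.read_camera(n)
    if save: cv2.imwrite(f"pics/{save}.png",cv2.cvtColor(c["pixels"],cv2.COLOR_RGB2BGR))
    return c
E
python3 - <<'E'
from h import *
c=get("top"); print("top eye",-c["R"].T@c["t"])
s=np.load("scene.npz"); print("scene eye",-s["R"].T@s["t"])
for n,z in [("blank1_center",.03),("ruler_handle",.009),("jar",.035),("caliper",.01),("findtray",.03)]:
    for d in ctrl.masks_of("top",n): print(n,round(d["score"],2),np.round(d["xy"]),box(c,d["mask"],z))
img=c["pixels"].astype(int); hsv=cv2.cvtColor(c["pixels"],cv2.COLOR_RGB2HSV)
# orange corner markers
m=((hsv[...,0]>14)&(hsv[...,0]<28)&(hsv[...,1]>150)&(hsv[...,2]>130)).astype(np.uint8)
n,l,st,ce=cv2.connectedComponentsWithStats(m)
for i in range(1,n):
    if st[i,4]>5: print("or",st[i,4],ce[i].round(1),bp(c,ce[i],.003).round(4))
bl=((hsv[...,0]>100)&(hsv[...,0]<115)&(hsv[...,1]>150)); bl[:100]=0; bl[:,:330]=0; bl[:,420:]=0
print("pad",box(c,bl,.003))
w=get("wrist","w0"); print("wrist",w["R"].tolist(),w["t"].tolist(),-w["R"].T@w["t"])
cv2.imwrite("pics/rect.png",rect(c,.02,.38,.62,-.06,.26,2300))
E
```

```text
top eye [ 0.33638419 -0.03930785  1.0787823 ]
scene eye [0.85333452 0.66379117 1.00518959]
blank1_center 0.78 [271. 204.] [ 0.5212 -0.0022  0.039   0.0606 -0.0182]
ruler_handle 0.82 [372. 185.] [ 0.5918 -0.2742  0.0695  0.3252  0.0492]
jar 0.84 [140. 172.] [0.6209 0.3428 0.0549 0.0799 0.8443]
caliper 0.59 [124. 249.] [0.4501 0.3598 0.0752 0.1994 0.2733]
findtray 0.93 [444. 163.] [ 0.6329 -0.4558  0.0994  0.127  -0.0705]
or 16 [302.5 140.5] [[ 0.7097 -0.0888  0.003 ]]
or 17 [179.6 154.9] [[0.6762 0.2461 0.003 ]]
or 19 [315.4 240.9] [[ 0.4344 -0.1152  0.003 ]]
or 21 [188.  256.2] [[0.4015 0.2186 0.003 ]]
or 218 [183.6 287.7] [[0.3207 0.2284 0.003 ]]
or 256 [225.6 284.5] [[0.3267 0.1202 0.003 ]]
pad [ 0.5726 -0.2768  0.1032  0.3615  0.0848]
wrist [[0.24072302896904316, 0.9705938240890937, -0.00022795631106593234], [0.918810871200147, -0.2278043142612237, 0.32232247419067933], [0.3127922733834656, -0.07779989102874263, -0.9466299016339594]] [-0.60005647436946, -0.041214346957293466, 0.3813251123074846] [0.06304005 0.60268935 0.37412128]
```

View pics/rect.png

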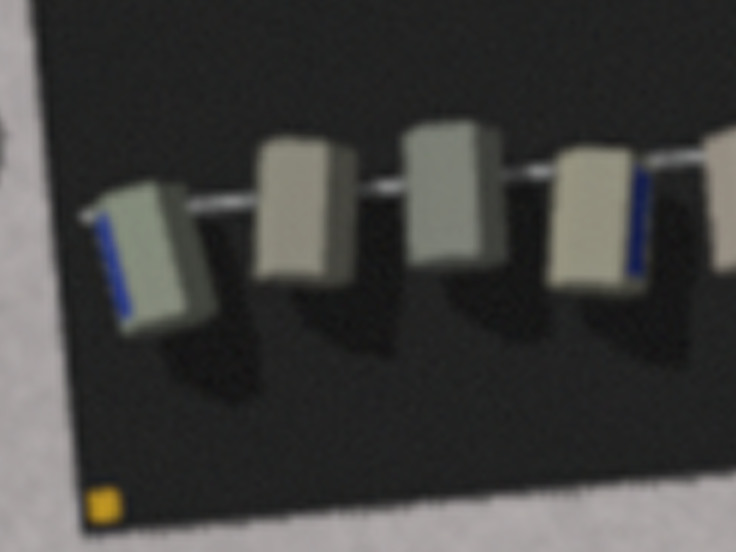

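```bash
cat >> h.py <<'E'
TH=0.097; L0=np.array([.5455,.0642])
def w2(x,y,z): # mat_line frame -> world
    c,s=np.cos(TH),np.sin(TH); return np.array([L0[0]+c*x-s*y,L0[1]+s*x+c*y,z])
def tool(yaw,tilt=0): # tool down with yaw, then turned by tilt about its own x
    return Rn.from_euler("xyz",[np.pi,0,yaw])*Rn.from_rotvec([tilt,0,0])
def cur():
    s=ctrl.sense(); return np.array(s["eef_pos"]),Rn.from_euler("xyz",s["eef_rot"])
def plan(wps,start=None):
    "wps: (label,pos,R); prints rows from each pose to the next, in call units"
    p,R=start or cur()
    for lab,q,S in wps:
        n=int(max(np.ceil(np.linalg.norm(q-p)/.29),np.ceil((R.inv()*S).magnitude()/.9),1))
        rv=(R.inv()*S).as_rotvec(); p0,R0=p,R
        for k in range(1,n+1):
            P,Q=p0+(q-p0)*k/n,R0*Rn.from_rotvec(rv*k/n)
            d=R.inv().apply(P-p)/.3; a=(R.inv()*Q).as_rotvec()/2
            print(lab,k,d.round(3).tolist(),a.round(3).tolist(),"->",P.round(3).tolist()); p,R=P,Q
E
python3 - <<'E'
from h import *
w=get("wrist"); p,R=cur()
print(w["camera_matrix"].tolist())
ec=R.inv().apply(-w["R"].T@w["t"]-p); Rc=(R.inv()*Rn.from_matrix(w["R"].T))
print("eye in tool",ec.round(4),Rc.as_euler("xyz",degrees=True).round(2))
for sgn in (1,-1):
    for t in (-.5,.5):
        S=tool(TH if sgn>0 else TH+np.pi,t); f=(S*Rc).apply([0,0,1]); print(sgn,t,f.round(2),"tcp",(w2(-.02,sgn*.34,.28)-S.apply(ec)).round(3))
S=tool(TH,.5) if (tool(TH,.5)*Rc).apply([0,0,1])[2]>-.8 else tool(TH,-.5)
plan([("view",w2(-.02,.34,.28)-S.apply(ec),S)])
E
```

```text
[[292.4110522093857, 0.0, 280.8700114741471], [0.0, 292.4110522093857, 211.4818067793087], [0.0, 0.0, 1.0]]
eye in tool [ 0.0003 -0.0831 -0.1429] [-1.881e+01 -1.000e-02  7.000e-02]
1 -0.5 [ 0.07 -0.73 -0.68] tcp [0.506 0.26  0.194]
1 0.5 [-0.02  0.17 -0.99] tcp [0.493 0.396 0.115]
-1 -0.5 [-0.07  0.73 -0.68] tcp [ 0.545 -0.135  0.194]
-1 0.5 [ 0.02 -0.17 -0.99] tcp [ 0.558 -0.272  0.115]
view 1 [-0.377, 0.715, 0.061] [-0.109, -0.077, 0.301] -> [0.325, 0.421, 0.213]
view 2 [0.11, 0.764, 0.25] [-0.109, -0.077, 0.301] -> [0.506, 0.26, 0.194]
```

Emit:
jog_arm(deltas=[[1,[-0.377,0.715,0.061],[-0.109,-0.077,0.301]],[1,[-0.377,0.715,0.061],[-0.109,-0.077,0.301]],[1,[-0.377,0.715,0.061],[-0.109,-0.077,0.301]],[1,[-0.377,0.715,0.061],[-0.109,-0.077,0.301]],[1,[-0.377,0.715,0.061],[-0.109,-0.077,0.301]]])

```text
t: 1.12
eef_pos: [0.3269, 0.4194, 0.2123]
eef_rot: [2.89, 0.081, 0.708]
wrist_force: [0.0, 0.8, 0.4]
finger_gap: 1.002
```

Emit:
jog_arm(deltas=[[1,[0.11,0.764,0.25],[-0.109,-0.077,0.301]],[1,[0.11,0.764,0.25],[-0.109,-0.077,0.301]],[1,[0.11,0.764,0.25],[-0.109,-0.077,0.301]],[1,[0.11,0.764,0.25],[-0.109,-0.077,0.301]],[1,[0.11,0.764,0.25],[-0.109,-0.077,0.301]]])

```text
t: 1.75
eef_pos: [0.5079, 0.2583, 0.1934]
eef_rot: [2.64, 0.001, 0.094]
wrist_force: [-0.2, -0.4, 0.1]
finger_gap: 0.999
```

```bash
python3 - <<'E'
from h import *
w=get("wrist","w1")
for n in range(1,6):
    for d in ctrl.masks_of("wrist",f"blank{n}_center"): print(n,round(d["score"],2),np.round(d["xy"]),d["mask"].sum())
ec=np.array([.0003,-.0831,-.1429]); S=tool(TH+np.pi,-.5)
plan([("mid",w2(-.05,.0,.30),tool(TH+np.pi/2)),("view",w2(-.02,-.34,.28)-S.apply(ec),S)])
E
```

```text
1 0.91 [274. 264.] 871
1 0.22 [271. 313.] 1073
2 0.73 [273. 169.] 1886
3 0.96 [276. 281.] 627
3 0.67 [286. 240.] 1138
3 0.31 [452.  33.] 7380
4 0.59 [285. 238.] 1126
5 0.79 [283. 205.] 1413
5 0.74 [124. 201.] 1747
5 0.61 [ 94. 128.] 2965
5 0.61 [319. 181.] 31891
mid 1 [-0.05, 0.376, 0.007] [0.098, 0.098, -0.383] -> [0.501, 0.16, 0.248]
mid 2 [-0.287, 0.231, -0.092] [0.098, 0.098, -0.383] -> [0.496, 0.059, 0.3]
view 1 [-0.331, 0.051, 0.176] [-0.098, 0.098, -0.384] -> [0.52, -0.038, 0.247]
view 2 [-0.287, -0.229, 0.093] [-0.098, 0.098, -0.384] -> [0.545, -0.135, 0.194]
```

View pics/w1.png

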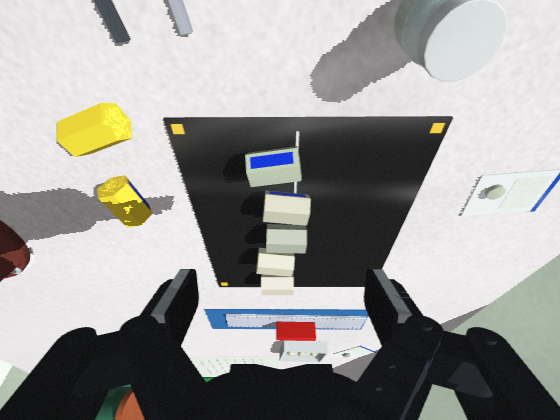

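Emit:
jog_arm(deltas=[[1,[-0.05,0.376,0.007],[0.098,0.098,-0.383]],[1,[-0.05,0.376,0.007],[0.098,0.098,-0.383]],[1,[-0.05,0.376,0.007],[0.098,0.098,-0.383]],[1,[-0.05,0.376,0.007],[0.098,0.098,-0.383]],[1,[-0.05,0.376,0.007],[0.098,0.098,-0.383]]])

```text
t: 2.68
eef_pos: [0.5006, 0.1597, 0.248]
eef_rot: [2.89, 0.102, 0.887]
wrist_force: [-0.6, 0.6, 0.6]
finger_gap: 1.0
```

Emit:
jog_arm(deltas=[[1,[-0.287,0.231,-0.092],[0.098,0.098,-0.383]],[1,[-0.287,0.231,-0.092],[0.098,0.098,-0.383]],[1,[-0.287,0.231,-0.092],[0.098,0.098,-0.383]],[1,[-0.287,0.231,-0.092],[0.098,0.098,-0.383]],[1,[-0.287,0.231,-0.092],[0.098,0.098,-0.383]]])

```text
t: 3.3
eef_pos: [0.4958, 0.0587, 0.3003]
eef_rot: [3.14, -0.0, 1.671]
wrist_force: [-0.0, 0.6, 0.2]
finger_gap: 0.997
```

Emit:
jog_arm(deltas=[[1,[-0.331,0.051,0.176],[-0.098,0.098,-0.384]],[1,[-0.331,0.051,0.176],[-0.098,0.098,-0.384]],[1,[-0.331,0.051,0.176],[-0.098,0.098,-0.384]],[1,[-0.331,0.051,0.176],[-0.098,0.098,-0.384]],[1,[-0.331,0.051,0.176],[-0.098,0.098,-0.384]]])

```text
t: 3.92
eef_pos: [0.5205, -0.0386, 0.2473]
eef_rot: [2.889, -0.102, 2.457]
wrist_force: [-1.5, 0.5, 0.2]
finger_gap: 1.002
```

Emit:
jog_arm(deltas=[[1,[-0.287,-0.229,0.093],[-0.098,0.098,-0.384]],[1,[-0.287,-0.229,0.093],[-0.098,0.098,-0.384]],[1,[-0.287,-0.229,0.093],[-0.098,0.098,-0.384]],[1,[-0.287,-0.229,0.093],[-0.098,0.098,-0.384]],[1,[-0.287,-0.229,0.093],[-0.098,0.098,-0.384]]])

```text
t: 4.55
eef_pos: [0.5454, -0.1363, 0.194]
eef_rot: [2.641, 0.002, -3.041]
wrist_force: [-0.2, -0.6, -0.2]
finger_gap: 1.002
```

```bash
python3 - <<'E'
from h import *
w=get("wrist","w2")
plan([("over",w2(-.0,.0,.22),tool(TH+np.pi))])
E
```

```text
over 1 [-0.069, 0.625, 0.243] [0.251, 0.0, 0.003] -> [0.546, 0.064, 0.22]
```

View pics/w2.png

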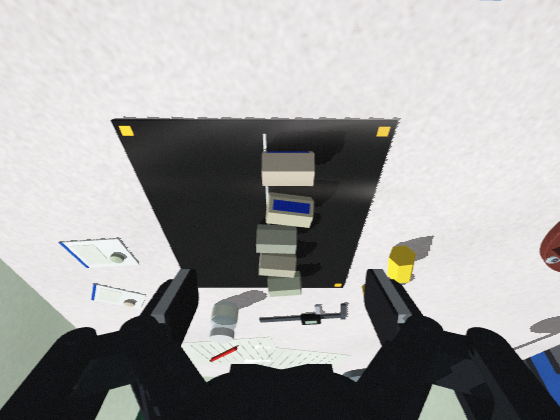

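Emit:
jog_arm(deltas=[[1,[-0.069,0.625,0.243],[0.251,0,0.003]],[1,[-0.069,0.625,0.243],[0.251,0,0.003]],[1,[-0.069,0.625,0.243],[0.251,0,0.003]],[1,[-0.069,0.625,0.243],[0.251,0,0.003]],[1,[-0.069,0.625,0.243],[0.251,0,0.003]]])

```text
t: 5.22
eef_pos: [0.5465, 0.0668, 0.2212]
eef_rot: [-3.138, 0.002, -3.047]
wrist_force: [0.6, -1.0, 0.5]
finger_gap: 0.999
```

```bash
cat >> h.py <<'E'
def bright(w,lo=70):
    "non-dark blobs on the mat -> components (blanks)"
    hsv=cv2.cvtColor(w["pixels"],cv2.COLOR_RGB2HSV)
    return hsv
E
python3 - <<'E'
from h import *
w=get("wrist","w3"); print(cur()[0],cur()[1].as_euler("xyz"))
cv2.imwrite("pics/rect3.png",rect(w,.039,.42,.70,-.12,.25,2000))
hsv=cv2.cvtColor(w["pixels"],cv2.COLOR_RGB2HSV)
m=((hsv[...,0]>14)&(hsv[...,0]<30)&(hsv[...,1]>150)&(hsv[...,2]>130)).astype(np.uint8)
n,l,st,ce=cv2.connectedComponentsWithStats(m)
for i in range(1,n):
    if st[i,4]>15: print("or",st[i,4],ce[i].round(1),bp(w,ce[i],.003).round(4))
E
```

```text
[0.54661887 0.06495949 0.22058437] [-3.13831222e+00  9.82717359e-04 -3.04953053e+00]
or 152 [145.  27.] [[ 0.7083 -0.0887  0.003 ]]
or 151 [401.9  25.9] [[ 0.4335 -0.1153  0.003 ]]
or 1287 [451.6 242.2] [[0.3095 0.1283 0.003 ]]
or 964 [437.1 304.6] [[0.3027 0.2278 0.003 ]]
```

View pics/rect3.png

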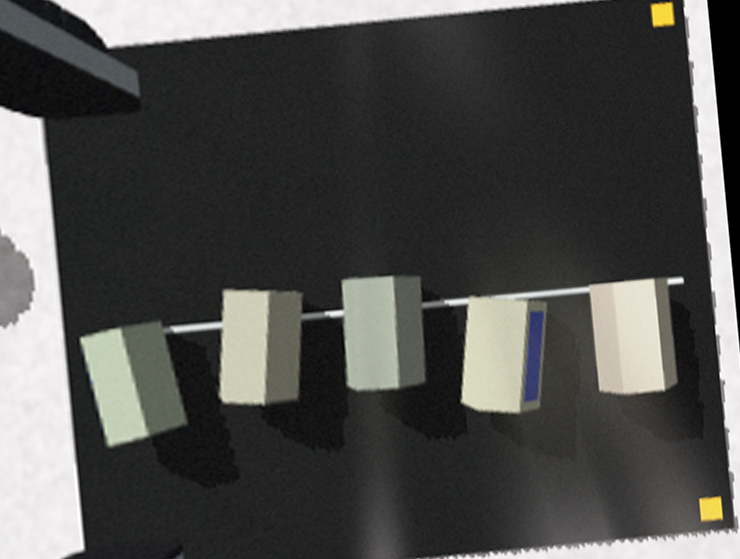

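```bash
cat >> h.py <<'E'
from scipy.optimize import minimize
HEX=np.array([[sx*.028,.0208*np.cos(a),.0208*np.sin(a)] for sx in(-1,1) for a in np.arange(6)*np.pi/3])
def hull(c,x,y,yaw,z=.021):
    P=Rn.from_euler("z",yaw).apply(HEX)+[x,y,z]
    return cv2.convexHull(np.float32(proj(c,P)))
def fit(c,mask,x,y,yaw):
    m=cv2.resize(mask.astype(np.uint8)*255,None,fx=4,fy=4,interpolation=cv2.INTER_LINEAR)>127
    def cost(v):
        h=hull(c,x+v[0]*.01,y+v[1]*.01,yaw+v[2]*.2); i=np.zeros(m.shape,np.uint8)
        cv2.fillConvexPoly(i,np.int32(np.round((h*4+1.5)*8)),1,shift=3); return (m^(i>0)).sum()/16
    r=minimize(cost,[0,0,0],method="Nelder-Mead",options=dict(initial_simplex=[[0,0,0],[.6,0,0],[0,.6,0],[0,0,.6]],xatol=.01,fatol=.2))
    v=r.x; return x+v[0]*.01,y+v[1]*.01,yaw+v[2]*.2,r.fun/m.sum()*16
def tomat(x,y):
    d=np.array([x,y])-L0; c,s=np.cos(TH),np.sin(TH); return c*d[0]+s*d[1],-s*d[0]+c*d[1]
def blanks(c,cam,inits):
    "fit every blank near its expected (x,y,yaw), from the network masks"
    ms=[d["mask"] for n in range(1,6) for d in ctrl.masks_of(cam,f"blank{n}_center")]
    out=[]
    for x,y,yaw in inits:
        h=np.zeros(ms[0].shape,np.uint8); cv2.fillConvexPoly(h,np.int32(hull(c,x,y,yaw)),1); h=h>0
        iou=[(h&m).sum()/(h|m).sum() for m in ms]; k=int(np.argmax(iou))
        f=fit(c,ms[k],x,y,yaw); out.append(f)
        print(np.round(f,4),"mat",np.round(tomat(*f[:2]),4),"dyaw",round(f[2]-TH,3),"iou0",round(iou[k],2))
    return out
E
cat > roll.py <<'E'
from h import *
mx=np.array([np.cos(TH),np.sin(TH),0])
def pose(x,y,yaw,b,back=0,up=0): # blank centre -> TCP with tilt b (deg, about blank's axis)
    S=Rn.from_rotvec(np.array([np.cos(yaw),np.sin(yaw),0])*np.radians(b))*tool(yaw+np.pi)
    return np.array([x,y,.021+up])+S.apply([0,0,.012-back]),S
def show(calls,start=None):
    p,R=start or cur()
    for i,rows in enumerate(calls):
        print("--",i)
        for g,(q,S),n in rows:
            print(n,"x",[g,(R.inv().apply(q-p)/.3).round(3).tolist(),((R.inv()*S).as_rotvec()/2).round(3).tolist()])
        p,R=rows[-1][1]
def roll(src,dst,s):
    "roll by s*60 deg: pick at tilt -30s at src (world x,y,yaw), place at +30s at dst"
    a,b=-30*s,30*s
    lift=pose(*src,a,up=.045); mid=pose(dst[0],dst[1],dst[2],20*s,up=.045); over=pose(*dst,b,up=.045)
    return [[(1,pose(*src,a),2),(-1,pose(*src,a),3)],
            [(-1,pose(*src,a),2),(-1,lift,3)],
            [(-1,mid,5)],
            [(-1,over,1),(-1,pose(*dst,b,up=.001),4)],
            [(1,pose(*dst,b,up=.001),3),(1,pose(*dst,b,back=.06),2)]]
E
python3 - <<'E'
from roll import *
w=get("wrist")
o=blanks(w,"wrist",[(.5065,.193,.245),(.527,.127,-.03),(.534,.063,.05),(.52,0,-.05),(.53,-.065,.1)])
np.save("o.npy",o)
a=tuple(o[0][:3]); d=(*w2(.01,.128,0)[:2],TH)
A=pose(*a,-30,back=.07); plan([("ap",*A)]); show(roll(a,d,1),A)
E
```

```text
[0.507  0.1933 0.2471 0.0306] mat [-0.0258  0.1323] dyaw 0.15 iou0 0.94
[ 0.5266  0.1273 -0.0378  0.0307] mat [-0.0127  0.0646] dyaw -0.135 iou0 0.93
[0.5337 0.0625 0.0641 0.0295] mat [-0.0119 -0.0006] dyaw -0.033 iou0 0.94
[ 0.5224 -0.0012 -0.0544  0.0278] mat [-0.0294 -0.0628] dyaw -0.151 iou0 0.92
[ 0.5322 -0.0693  0.0894  0.0362] mat [-0.0262 -0.1316] dyaw -0.008 iou0 0.8
ap 1 [0.109, 0.543, 0.494] [0.26, -0.021, -0.078] -> [0.5, 0.221, 0.071]
-- 0
2 x [1, [0.0, -0.0, 0.233], [0.0, 0.0, 0.0]]
3 x [-1, [0.0, -0.0, 0.233], [0.0, 0.0, 0.0]]
-- 1
2 x [-1, [0.0, 0.0, 0.0], [0.0, 0.0, 0.0]]
3 x [-1, [0.0, -0.075, -0.13], [0.0, 0.0, 0.0]]
-- 2
5 x [-1, [-0.118, 0.003, 0.002], [-0.435, 0.007, 0.077]]
-- 3
1 x [-1, [0.0, 0.007, -0.001], [-0.087, 0.0, 0.0]]
4 x [-1, [0.0, -0.043, 0.137], [-0.087, 0.0, 0.0]]
-- 4
3 x [1, [0.0, 0.0, 0.0], [0.0, 0.0, 0.0]]
2 x [1, [-0.0, -0.002, -0.197], [0.0, 0.0, 0.0]]
```

Emit:
jog_arm(deltas=[[1,[0.109,0.543,0.494],[0.26,-0.021,-0.078]],[1,[0.109,0.543,0.494],[0.26,-0.021,-0.078]],[1,[0.109,0.543,0.494],[0.26,-0.021,-0.078]],[1,[0.109,0.543,0.494],[0.26,-0.021,-0.078]],[1,[0.109,0.543,0.494],[0.26,-0.021,-0.078]]])

```text
t: 6.2
eef_pos: [0.4977, 0.2232, 0.0686]
eef_rot: [-2.617, -0.005, -2.89]
wrist_force: [-0.9, 0.1, 1.5]
finger_gap: 0.997
```

Emit:
jog_arm(deltas=[[1,[0,0,0.233],[0,0,0]],[1,[0,0,0.233],[0,0,0]],[-1,[0,0,0.233],[0,0,0]],[-1,[0,0,0.233],[0,0,0]],[-1,[0,0,0.233],[0,0,0]]])

```text
t: 6.82
eef_pos: [0.51, 0.1894, 0.0136]
eef_rot: [-2.617, 0.004, -2.891]
wrist_force: [-0.9, -0.7, 6.6]
finger_gap: 0.648
```

Emit:
jog_arm(deltas=[[-1,[0,0,0],[0,0,0]],[-1,[0,0,0],[0,0,0]],[-1,[0,-0.075,-0.13],[0,0,0]],[-1,[0,-0.075,-0.13],[0,0,0]],[-1,[0,-0.075,-0.13],[0,0,0]]])

```text
t: 7.45
eef_pos: [0.5085, 0.1893, 0.0563]
eef_rot: [-2.618, 0.001, -2.891]
wrist_force: [0.7, -0.7, -2.2]
finger_gap: 0.644
```

Emit:
jog_arm(deltas=[[-1,[-0.118,0.003,0.002],[-0.435,0.007,0.077]],[-1,[-0.118,0.003,0.002],[-0.435,0.007,0.077]],[-1,[-0.118,0.003,0.002],[-0.435,0.007,0.077]],[-1,[-0.118,0.003,0.002],[-0.435,0.007,0.077]],[-1,[-0.118,0.003,0.002],[-0.435,0.007,0.077]]])

```text
t: 8.07
eef_pos: [0.5424, 0.1973, 0.0545]
eef_rot: [2.789, -0.001, -3.044]
wrist_force: [0.5, 0.0, -2.8]
finger_gap: 0.641
```

Emit:
jog_arm(deltas=[[-1,[0,0.007,-0.001],[-0.087,0,0]],[-1,[0,-0.043,0.137],[-0.087,0,0]],[-1,[0,-0.043,0.137],[-0.087,0,0]],[-1,[0,-0.043,0.137],[-0.087,0,0]],[-1,[0,-0.043,0.137],[-0.087,0,0]]])

```text
t: 8.7
eef_pos: [0.5417, 0.2002, 0.0116]
eef_rot: [2.62, -0.001, -3.041]
wrist_force: [0.1, 0.1, -1.7]
finger_gap: 0.641
```

Emit:
jog_arm(deltas=[[1,[0,0,0],[0,0,0]],[1,[0,0,0],[0,0,0]],[1,[0,0,0],[0,0,0]],[1,[0,-0.002,-0.197],[0,0,0]],[1,[0,-0.002,-0.197],[0,0,0]]])

```text
t: 9.32
eef_pos: [0.5482, 0.1684, 0.0667]
eef_rot: [2.622, 0.006, -3.043]
wrist_force: [0.9, -0.8, -0.5]
finger_gap: 1.005
```

```bash
python3 - <<'E'
from roll import *
o=np.load("o.npy")
w=get("wrist"); cv2.imwrite("pics/r4.png",cv2.resize(cv2.cvtColor(w["pixels"],cv2.COLOR_RGB2BGR),(700,525)))
b=tuple(o[1][:3]); d=(*w2(.01,.064,0)[:2],TH)
A=pose(*b,-30,back=.07); plan([("ap",*A)]); show(roll(b,d,1),A)
e=pose(*d,30,back=.06); A=pose(*d,-30,back=.07)
print("second"); plan([("up",*pose(*d,0,back=.09)),("ap",*A)],e); show(roll(d,d,1),A)
E
```

```text
ap 1 [0.034, -0.01, -0.018] [0.261, 0.001, 0.036] -> [0.537, 0.163, 0.068]
ap 2 [0.033, -0.02, -0.01] [0.261, 0.001, 0.036] -> [0.528, 0.156, 0.071]
-- 0
2 x [1, [-0.0, -0.0, 0.233], [0.0, 0.0, 0.0]]
3 x [-1, [-0.0, -0.0, 0.233], [0.0, 0.0, 0.0]]
-- 1
2 x [-1, [0.0, 0.0, 0.0], [0.0, 0.0, 0.0]]
3 x [-1, [0.0, -0.075, -0.13], [0.0, 0.0, 0.0]]
-- 2
5 x [-1, [-0.073, 0.038, -0.018], [-0.436, -0.006, -0.069]]
-- 3
1 x [-1, [0.0, 0.007, -0.001], [-0.087, 0.0, 0.0]]
4 x [-1, [0.0, -0.043, 0.137], [-0.087, 0.0, 0.0]]
-- 4
3 x [1, [0.0, 0.0, 0.0], [0.0, 0.0, 0.0]]
2 x [1, [-0.0, -0.002, -0.197], [0.0, 0.0, 0.0]]
second
up 1 [-0.0, 0.13, -0.065] [0.262, -0.0, 0.0] -> [0.549, 0.129, 0.099]
ap 1 [0.0, 0.097, 0.093] [0.262, -0.0, -0.0] -> [0.546, 0.158, 0.071]
-- 0
2 x [1, [-0.0, 0.0, 0.233], [0.0, 0.0, 0.0]]
3 x [-1, [-0.0, 0.0, 0.233], [0.0, 0.0, 0.0]]
-- 1
2 x [-1, [0.0, 0.0, 0.0], [0.0, 0.0, 0.0]]
3 x [-1, [-0.0, -0.075, -0.13], [0.0, 0.0, 0.0]]
-- 2
5 x [-1, [-0.0, 0.031, -0.014], [-0.436, 0.0, -0.0]]
-- 3
1 x [-1, [0.0, 0.007, -0.001], [-0.087, 0.0, 0.0]]
4 x [-1, [0.0, -0.043, 0.137], [-0.087, 0.0, 0.0]]
-- 4
3 x [1, [0.0, 0.0, 0.0], [0.0, 0.0, 0.0]]
2 x [1, [-0.0, -0.002, -0.197], [0.0, 0.0, 0.0]]
```

View pics/r4.png

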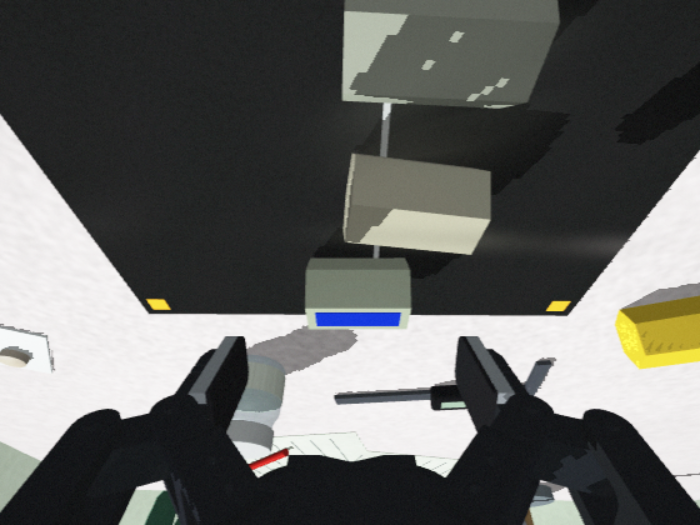

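Emit:
jog_arm(deltas=[[1,[0.034,-0.01,-0.018],[0.261,0.001,0.036]],[1,[0.034,-0.01,-0.018],[0.261,0.001,0.036]],[1,[0.034,-0.01,-0.018],[0.261,0.001,0.036]],[1,[0.034,-0.01,-0.018],[0.261,0.001,0.036]],[1,[0.034,-0.01,-0.018],[0.261,0.001,0.036]]])

```text
t: 10.0
eef_pos: [0.535, 0.164, 0.0652]
eef_rot: [3.141, -0.022, -3.109]
wrist_force: [-0.2, -0.2, -0.6]
finger_gap: 0.998
```

Emit:
jog_arm(deltas=[[1,[0.033,-0.02,-0.01],[0.261,0.001,0.036]],[1,[0.033,-0.02,-0.01],[0.261,0.001,0.036]],[1,[0.033,-0.02,-0.01],[0.261,0.001,0.036]],[1,[0.033,-0.02,-0.01],[0.261,0.001,0.036]],[1,[0.033,-0.02,-0.01],[0.261,0.001,0.036]]])

```text
t: 10.62
eef_pos: [0.5261, 0.1567, 0.0689]
eef_rot: [-2.62, -0.006, 3.103]
wrist_force: [0.0, 0.2, 0.3]
finger_gap: 1.002
```

Emit:
jog_arm(deltas=[[1,[0,0,0.233],[0,0,0]],[1,[0,0,0.233],[0,0,0]],[-1,[0,0,0.233],[0,0,0]],[-1,[0,0,0.233],[0,0,0]],[-1,[0,0,0.233],[0,0,0]]])

```text
t: 11.25
eef_pos: [0.5262, 0.1233, 0.0112]
eef_rot: [-2.618, -0.0, 3.105]
wrist_force: [0.1, 1.7, 6.3]
finger_gap: 0.647
```

Emit:
jog_arm(deltas=[[-1,[0,0,0],[0,0,0]],[-1,[0,0,0],[0,0,0]],[-1,[0,-0.075,-0.13],[0,0,0]],[-1,[0,-0.075,-0.13],[0,0,0]],[-1,[0,-0.075,-0.13],[0,0,0]]])

```text
t: 11.88
eef_pos: [0.5249, 0.1231, 0.054]
eef_rot: [-2.618, -0.003, 3.104]
wrist_force: [0.1, -0.7, -1.4]
finger_gap: 0.645
```

Emit:
jog_arm(deltas=[[-1,[-0.073,0.038,-0.018],[-0.436,-0.006,-0.069]],[-1,[-0.073,0.038,-0.018],[-0.436,-0.006,-0.069]],[-1,[-0.073,0.038,-0.018],[-0.436,-0.006,-0.069]],[-1,[-0.073,0.038,-0.018],[-0.436,-0.006,-0.069]],[-1,[-0.073,0.038,-0.018],[-0.436,-0.006,-0.069]]])

```text
t: 12.5
eef_pos: [0.5467, 0.1338, 0.0524]
eef_rot: [2.787, -0.004, -3.045]
wrist_force: [-0.1, -0.9, -2.5]
finger_gap: 0.639
```

Emit:
jog_arm(deltas=[[-1,[0,0.007,-0.001],[-0.087,0,0]],[-1,[0,-0.043,0.137],[-0.087,0,0]],[-1,[0,-0.043,0.137],[-0.087,0,0]],[-1,[0,-0.043,0.137],[-0.087,0,0]],[-1,[0,-0.043,0.137],[-0.087,0,0]]])

```text
t: 13.12
eef_pos: [0.5461, 0.1366, 0.0093]
eef_rot: [2.618, -0.005, -3.044]
wrist_force: [0.1, -0.7, -1.3]
finger_gap: 0.643
```

Emit:
jog_arm(deltas=[[1,[0,0,0],[0,0,0]],[1,[0,0,0],[0,0,0]],[1,[0,0,0],[0,0,0]],[1,[0,-0.002,-0.197],[0,0,0]],[1,[0,-0.002,-0.197],[0,0,0]]])

```text
t: 13.75
eef_pos: [0.5527, 0.1043, 0.0642]
eef_rot: [2.621, 0.002, -3.047]
wrist_force: [0.2, 0.9, -0.8]
finger_gap: 1.002
```

Emit:
jog_arm(deltas=[[1,[0,0.13,-0.065],[0.262,0,0]],[1,[0,0.13,-0.065],[0.262,0,0]],[1,[0,0.13,-0.065],[0.262,0,0]],[1,[0,0.13,-0.065],[0.262,0,0]],[1,[0,0.13,-0.065],[0.262,0,0]]])

```text
t: 14.38
eef_pos: [0.5472, 0.1303, 0.0963]
eef_rot: [3.14, -0.005, -3.045]
wrist_force: [-0.2, -0.0, -0.4]
finger_gap: 1.003
```

Emit:
jog_arm(deltas=[[1,[0,0.097,0.093],[0.262,0,0]],[1,[0,0.097,0.093],[0.262,0,0]],[1,[0,0.097,0.093],[0.262,0,0]],[1,[0,0.097,0.093],[0.262,0,0]],[1,[0,0.097,0.093],[0.262,0,0]]])

```text
t: 15.0
eef_pos: [0.5448, 0.1583, 0.0686]
eef_rot: [-2.62, -0.005, -3.047]
wrist_force: [0.9, 0.2, -0.3]
finger_gap: 1.0
```

Emit:
jog_arm(deltas=[[1,[0,0,0.233],[0,0,0]],[1,[0,0,0.233],[0,0,0]],[-1,[0,0,0.233],[0,0,0]],[-1,[0,0,0.233],[0,0,0]],[-1,[0,0,0.233],[0,0,0]]])

```text
t: 15.62
eef_pos: [0.5494, 0.1251, 0.0109]
eef_rot: [-2.617, -0.001, -3.044]
wrist_force: [-0.3, 0.5, 7.3]
finger_gap: 0.646
```

Emit:
jog_arm(deltas=[[-1,[0,0,0],[0,0,0]],[-1,[0,0,0],[0,0,0]],[-1,[0,-0.075,-0.13],[0,0,0]],[-1,[0,-0.075,-0.13],[0,0,0]],[-1,[0,-0.075,-0.13],[0,0,0]]])

```text
t: 16.25
eef_pos: [0.5481, 0.1249, 0.0537]
eef_rot: [-2.618, -0.004, -3.045]
wrist_force: [0.5, 0.5, -2.0]
finger_gap: 0.644
```

Emit:
jog_arm(deltas=[[-1,[0,0.031,-0.014],[-0.436,0,0]],[-1,[0,0.031,-0.014],[-0.436,0,0]],[-1,[0,0.031,-0.014],[-0.436,0,0]],[-1,[0,0.031,-0.014],[-0.436,0,0]],[-1,[0,0.031,-0.014],[-0.436,0,0]]])

```text
t: 16.88
eef_pos: [0.5467, 0.1338, 0.052]
eef_rot: [2.789, -0.004, -3.047]
wrist_force: [0.1, 0.4, -1.2]
finger_gap: 0.643
```

Emit:
jog_arm(deltas=[[-1,[0,0.007,-0.001],[-0.087,0,0]],[-1,[0,-0.043,0.137],[-0.087,0,0]],[-1,[0,-0.043,0.137],[-0.087,0,0]],[-1,[0,-0.043,0.137],[-0.087,0,0]],[-1,[0,-0.043,0.137],[-0.087,0,0]]])

```text
t: 17.5
eef_pos: [0.5461, 0.1367, 0.0091]
eef_rot: [2.62, -0.005, -3.044]
wrist_force: [-1.0, 0.6, -1.5]
finger_gap: 0.647
```

Emit:
jog_arm(deltas=[[1,[0,0,0],[0,0,0]],[1,[0,0,0],[0,0,0]],[1,[0,0,0],[0,0,0]],[1,[0,-0.002,-0.197],[0,0,0]],[1,[0,-0.002,-0.197],[0,0,0]]])

```text
t: 18.12
eef_pos: [0.5526, 0.1045, 0.0641]
eef_rot: [2.623, 0.002, -3.047]
wrist_force: [0.6, 0.0, 0.4]
finger_gap: 1.001
```

```bash
python3 - <<'E'
from roll import *
o=np.load("o.npy")
w=get("wrist","r5")
b=tuple(o[2][:3]); d=(*w2(.01,0,0)[:2],TH)
A=pose(*b,-30,back=.07); plan([("ap",*A)]); show(roll(b,d,1),A)
E
```

```text
ap 1 [0.035, -0.01, -0.023] [0.261, -0.0, 0.008] -> [0.542, 0.098, 0.067]
ap 2 [0.034, -0.021, -0.015] [0.261, -0.0, 0.008] -> [0.532, 0.091, 0.071]
-- 0
2 x [1, [-0.0, -0.0, 0.233], [0.0, 0.0, 0.0]]
3 x [-1, [-0.0, -0.0, 0.233], [0.0, 0.0, 0.0]]
-- 1
2 x [-1, [0.0, 0.0, 0.0], [0.0, 0.0, 0.0]]
3 x [-1, [-0.0, -0.075, -0.13], [0.0, 0.0, 0.0]]
-- 2
5 x [-1, [-0.072, 0.034, -0.016], [-0.436, -0.001, -0.017]]
-- 3
1 x [-1, [0.0, 0.007, -0.001], [-0.087, 0.0, 0.0]]
4 x [-1, [0.0, -0.043, 0.137], [-0.087, 0.0, 0.0]]
-- 4
3 x [1, [0.0, 0.0, 0.0], [0.0, 0.0, 0.0]]
2 x [1, [-0.0, -0.002, -0.197], [0.0, 0.0, 0.0]]
```

View pics/r5.png

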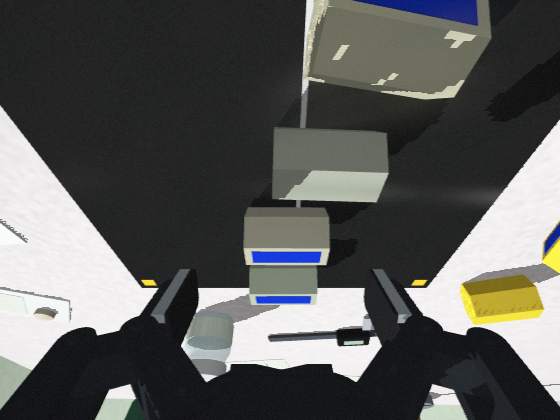

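Emit:
jog_arm(deltas=[[1,[0.035,-0.01,-0.023],[0.261,0,0.008]],[1,[0.035,-0.01,-0.023],[0.261,0,0.008]],[1,[0.035,-0.01,-0.023],[0.261,0,0.008]],[1,[0.035,-0.01,-0.023],[0.261,0,0.008]],[1,[0.035,-0.01,-0.023],[0.261,0,0.008]]])

```text
t: 18.8
eef_pos: [0.5393, 0.0998, 0.0641]
eef_rot: [3.14, -0.01, -3.06]
wrist_force: [0.6, -0.7, 0.4]
finger_gap: 1.003
```

Emit:
jog_arm(deltas=[[1,[0.034,-0.021,-0.019],[0.261,0,0.008]],[1,[0.034,-0.021,-0.019],[0.261,0,0.008]],[1,[0.034,-0.021,-0.019],[0.261,0,0.008]],[1,[0.034,-0.021,-0.019],[0.261,0,0.008]],[1,[0.034,-0.021,-0.019],[0.261,0,0.008]]])

```text
t: 19.42
eef_pos: [0.5303, 0.0917, 0.0702]
eef_rot: [-2.622, -0.006, -3.077]
wrist_force: [1.0, -0.2, 0.7]
finger_gap: 1.001
```

Emit:
jog_arm(deltas=[[1,[0,0,0.233],[0,0,0]],[1,[0,0,0.233],[0,0,0]],[-1,[0,0,0.233],[0,0,0]],[-1,[0,0,0.233],[0,0,0]],[-1,[0,0,0.233],[0,0,0]]])

```text
t: 20.05
eef_pos: [0.5339, 0.0581, 0.0124]
eef_rot: [-2.619, -0.001, -3.075]
wrist_force: [-0.5, 1.9, 6.9]
finger_gap: 0.645
```

Emit:
jog_arm(deltas=[[-1,[0,0,0],[0,0,0]],[-1,[0,0,0],[0,0,0]],[-1,[0,-0.075,-0.13],[0,0,0]],[-1,[0,-0.075,-0.13],[0,0,0]],[-1,[0,-0.075,-0.13],[0,0,0]]])

```text
t: 20.68
eef_pos: [0.5327, 0.058, 0.0553]
eef_rot: [-2.619, -0.004, -3.075]
wrist_force: [-0.4, 0.3, -1.6]
finger_gap: 0.645
```

Emit:
jog_arm(deltas=[[-1,[-0.072,0.034,-0.016],[-0.436,-0.001,-0.017]],[-1,[-0.072,0.034,-0.016],[-0.436,-0.001,-0.017]],[-1,[-0.072,0.034,-0.016],[-0.436,-0.001,-0.017]],[-1,[-0.072,0.034,-0.016],[-0.436,-0.001,-0.017]],[-1,[-0.072,0.034,-0.016],[-0.436,-0.001,-0.017]]])

```text
t: 21.3
eef_pos: [0.5531, 0.0695, 0.0536]
eef_rot: [2.787, -0.005, -3.044]
wrist_force: [0.3, 0.1, -2.4]
finger_gap: 0.646
```

Emit:
jog_arm(deltas=[[-1,[0,0.007,-0.001],[-0.087,0,0]],[-1,[0,-0.043,0.137],[-0.087,0,0]],[-1,[0,-0.043,0.137],[-0.087,0,0]],[-1,[0,-0.043,0.137],[-0.087,0,0]],[-1,[0,-0.043,0.137],[-0.087,0,0]]])

```text
t: 21.92
eef_pos: [0.5524, 0.0725, 0.0108]
eef_rot: [2.618, -0.006, -3.042]
wrist_force: [0.2, -0.0, -0.7]
finger_gap: 0.649
```

Emit:
jog_arm(deltas=[[1,[0,0,0],[0,0,0]],[1,[0,0,0],[0,0,0]],[1,[0,0,0],[0,0,0]],[1,[0,-0.002,-0.197],[0,0,0]],[1,[0,-0.002,-0.197],[0,0,0]]])

```text
t: 22.55
eef_pos: [0.5588, 0.0399, 0.0657]
eef_rot: [2.621, 0.001, -3.044]
wrist_force: [-0.3, -0.1, -0.6]
finger_gap: 1.0
```

Emit:
jog_arm(deltas=[[1,[0,0.13,-0.065],[0.262,0,0]],[1,[0,0.13,-0.065],[0.262,0,0]],[1,[0,0.13,-0.065],[0.262,0,0]],[1,[0,0.13,-0.065],[0.262,0,0]],[1,[0,0.13,-0.065],[0.262,0,0]]])

```text
t: 23.18
eef_pos: [0.5536, 0.0663, 0.0978]
eef_rot: [3.14, -0.006, -3.042]
wrist_force: [-0.2, -0.5, -0.4]
finger_gap: 1.002
```

Emit:
jog_arm(deltas=[[1,[0,0.097,0.093],[0.262,0,0]],[1,[0,0.097,0.093],[0.262,0,0]],[1,[0,0.097,0.093],[0.262,0,0]],[1,[0,0.097,0.093],[0.262,0,0]],[1,[0,0.097,0.093],[0.262,0,0]]])

```text
t: 23.8
eef_pos: [0.551, 0.0942, 0.07]
eef_rot: [-2.62, -0.006, -3.044]
wrist_force: [0.7, 1.0, 0.9]
finger_gap: 1.0
```

Emit:
jog_arm(deltas=[[1,[0,0,0.233],[0,0,0]],[1,[0,0,0.233],[0,0,0]],[-1,[0,0,0.233],[0,0,0]],[-1,[0,0,0.233],[0,0,0]],[-1,[0,0,0.233],[0,0,0]]])

```text
t: 24.42
eef_pos: [0.5557, 0.0607, 0.0123]
eef_rot: [-2.617, -0.002, -3.042]
wrist_force: [-0.9, 0.8, 6.8]
finger_gap: 0.639
```

Emit:
jog_arm(deltas=[[-1,[0,0,0],[0,0,0]],[-1,[0,0,0],[0,0,0]],[-1,[0,-0.075,-0.13],[0,0,0]],[-1,[0,-0.075,-0.13],[0,0,0]],[-1,[0,-0.075,-0.13],[0,0,0]]])

```text
t: 25.05
eef_pos: [0.5544, 0.0608, 0.0551]
eef_rot: [-2.618, -0.005, -3.042]
wrist_force: [0.2, -0.9, -0.8]
finger_gap: 0.642
```

Emit:
jog_arm(deltas=[[-1,[0,0.031,-0.014],[-0.436,0,0]],[-1,[0,0.031,-0.014],[-0.436,0,0]],[-1,[0,0.031,-0.014],[-0.436,0,0]],[-1,[0,0.031,-0.014],[-0.436,0,0]],[-1,[0,0.031,-0.014],[-0.436,0,0]]])

```text
t: 25.68
eef_pos: [0.5531, 0.0697, 0.0535]
eef_rot: [2.789, -0.005, -3.044]
wrist_force: [-0.8, -0.2, -2.2]
finger_gap: 0.641
```

Emit:
jog_arm(deltas=[[-1,[0,0.007,-0.001],[-0.087,0,0]],[-1,[0,-0.043,0.137],[-0.087,0,0]],[-1,[0,-0.043,0.137],[-0.087,0,0]],[-1,[0,-0.043,0.137],[-0.087,0,0]],[-1,[0,-0.043,0.137],[-0.087,0,0]]])

```text
t: 26.3
eef_pos: [0.5524, 0.0726, 0.0106]
eef_rot: [2.62, -0.006, -3.042]
wrist_force: [-0.4, -0.6, -1.8]
finger_gap: 0.642
```

Emit:
jog_arm(deltas=[[1,[0,0,0],[0,0,0]],[1,[0,0,0],[0,0,0]],[1,[0,0,0],[0,0,0]],[1,[0,-0.002,-0.197],[0,0,0]],[1,[0,-0.002,-0.197],[0,0,0]]])

```text
t: 26.92
eef_pos: [0.5588, 0.0401, 0.0656]
eef_rot: [2.623, 0.001, -3.044]
wrist_force: [0.0, 0.1, -0.2]
finger_gap: 0.997
```

```bash
python3 - <<'E'
from roll import *
w=get("wrist","r6")
b=d=(*w2(.01,0,0)[:2],TH)
A=pose(*b,-30,back=.07); plan([("up",*pose(*d,0,back=.09)),("ap",*A)]); show(roll(b,d,1),A)
# next: D, first after C's release pose
o=np.load("o.npy"); b=tuple(o[3][:3]); e=pose(*d,30,back=.06); d=(*w2(.01,-.064,0)[:2],TH); A=pose(*b,30,back=.07)
print("D"); plan([("up",*pose(*b,30,back=.09)),("ap",*A)],e); show(roll(b,d,-1),A)
E
```

```text
up 1 [-0.0, 0.128, -0.062] [0.26, -0.001, 0.0] -> [0.555, 0.065, 0.099]
ap 1 [0.0, 0.097, 0.093] [0.262, -0.0, -0.0] -> [0.553, 0.094, 0.071]
-- 0
2 x [1, [-0.0, 0.0, 0.233], [0.0, 0.0, 0.0]]
3 x [-1, [-0.0, 0.0, 0.233], [0.0, 0.0, 0.0]]
-- 1
2 x [-1, [0.0, 0.0, 0.0], [0.0, 0.0, 0.0]]
3 x [-1, [-0.0, -0.075, -0.13], [0.0, 0.0, 0.0]]
-- 2
5 x [-1, [-0.0, 0.031, -0.014], [-0.436, 0.0, -0.0]]
-- 3
1 x [-1, [0.0, 0.007, -0.001], [-0.087, 0.0, 0.0]]
4 x [-1, [0.0, -0.043, 0.137], [-0.087, 0.0, 0.0]]
-- 4
3 x [1, [0.0, 0.0, 0.0], [0.0, 0.0, 0.0]]
2 x [1, [-0.0, -0.002, -0.197], [0.0, 0.0, 0.0]]
D
up 1 [0.151, -0.18, -0.204] [-0.0, -0.038, 0.066] -> [0.52, -0.04, 0.089]
ap 1 [0.0, -0.0, 0.067] [-0.0, -0.0, 0.0] -> [0.521, -0.03, 0.071]
-- 0
2 x [1, [-0.0, -0.0, 0.233], [0.0, 0.0, 0.0]]
3 x [-1, [-0.0, -0.0, 0.233], [0.0, 0.0, 0.0]]
-- 1
2 x [-1, [0.0, 0.0, 0.0], [0.0, 0.0, 0.0]]
3 x [-1, [0.0, 0.075, -0.13], [0.0, 0.0, 0.0]]
-- 2
5 x [-1, [-0.132, -0.017, -0.006], [0.435, 0.007, -0.078]]
-- 3
1 x [-1, [-0.0, -0.007, -0.001], [0.087, -0.0, 0.0]]
4 x [-1, [-0.0, 0.043, 0.137], [0.087, -0.0, 0.0]]
-- 4
3 x [1, [0.0, 0.0, 0.0], [0.0, 0.0, 0.0]]
2 x [1, [0.0, 0.002, -0.197], [0.0, 0.0, 0.0]]
```

Emit:
jog_arm(deltas=[[1,[0,0.128,-0.062],[0.26,0,0]],[1,[0,0.128,-0.062],[0.26,0,0]],[1,[0,0.128,-0.062],[0.26,0,0]],[1,[0,0.128,-0.062],[0.26,0,0]],[1,[0,0.128,-0.062],[0.26,0,0]]])

```text
t: 27.6
eef_pos: [0.5533, 0.0666, 0.0962]
eef_rot: [3.138, -0.007, -3.042]
wrist_force: [0.7, -0.4, -0.1]
finger_gap: 1.001
```

Emit:
jog_arm(deltas=[[1,[0,0.097,0.093],[0.262,0,0]],[1,[0,0.097,0.093],[0.262,0,0]],[1,[0,0.097,0.093],[0.262,0,0]],[1,[0,0.097,0.093],[0.262,0,0]],[1,[0,0.097,0.093],[0.262,0,0]]])

```text
t: 28.22
eef_pos: [0.5509, 0.0945, 0.0688]
eef_rot: [-2.622, -0.007, -3.044]
wrist_force: [-0.4, 0.0, -0.2]
finger_gap: 0.999
```

Emit:
jog_arm(deltas=[[1,[0,0,0.233],[0,0,0]],[1,[0,0,0.233],[0,0,0]],[-1,[0,0,0.233],[0,0,0]],[-1,[0,0,0.233],[0,0,0]],[-1,[0,0,0.233],[0,0,0]]])

```text
t: 28.85
eef_pos: [0.5556, 0.0612, 0.011]
eef_rot: [-2.619, -0.002, -3.042]
wrist_force: [-1.1, 0.2, 6.6]
finger_gap: 0.642
```

Emit:
jog_arm(deltas=[[-1,[0,0,0],[0,0,0]],[-1,[0,0,0],[0,0,0]],[-1,[0,-0.075,-0.13],[0,0,0]],[-1,[0,-0.075,-0.13],[0,0,0]],[-1,[0,-0.075,-0.13],[0,0,0]]])

```text
t: 29.48
eef_pos: [0.5544, 0.0611, 0.0538]
eef_rot: [-2.62, -0.005, -3.042]
wrist_force: [0.2, -0.2, -1.9]
finger_gap: 0.644
```

Emit:
jog_arm(deltas=[[-1,[0,0.031,-0.014],[-0.436,0,0]],[-1,[0,0.031,-0.014],[-0.436,0,0]],[-1,[0,0.031,-0.014],[-0.436,0,0]],[-1,[0,0.031,-0.014],[-0.436,0,0]],[-1,[0,0.031,-0.014],[-0.436,0,0]]])

```text
t: 30.1
eef_pos: [0.553, 0.07, 0.0522]
eef_rot: [2.787, -0.005, -3.044]
wrist_force: [0.2, -0.6, -1.7]
finger_gap: 0.646
```

Emit:
jog_arm(deltas=[[-1,[0,0.007,-0.001],[-0.087,0,0]],[-1,[0,-0.043,0.137],[-0.087,0,0]],[-1,[0,-0.043,0.137],[-0.087,0,0]],[-1,[0,-0.043,0.137],[-0.087,0,0]],[-1,[0,-0.043,0.137],[-0.087,0,0]]])

```text
t: 30.72
eef_pos: [0.5524, 0.073, 0.0095]
eef_rot: [2.618, -0.006, -3.042]
wrist_force: [0.5, 0.2, -1.6]
finger_gap: 0.643
```

Emit:
jog_arm(deltas=[[1,[0,0,0],[0,0,0]],[1,[0,0,0],[0,0,0]],[1,[0,0,0],[0,0,0]],[1,[0,-0.002,-0.197],[0,0,0]],[1,[0,-0.002,-0.197],[0,0,0]]])

```text
t: 31.35
eef_pos: [0.5588, 0.0404, 0.0643]
eef_rot: [2.621, 0.001, -3.044]
wrist_force: [0.1, -0.6, -0.7]
finger_gap: 0.998
```

```bash
python3 - <<'E'
from roll import *
w=get("top","t7")
hsv=cv2.cvtColor(w["pixels"],cv2.COLOR_RGB2HSV)
m=((hsv[...,0]>108)&(hsv[...,0]<130)&(hsv[...,1]>140)&(hsv[...,2]>60)).astype(np.uint8); m[:,:170]=0; m[:,325:]=0
n,l,st,ce=cv2.connectedComponentsWithStats(m)
for i in range(1,n):
    if st[i,4]>5: print("blue",st[i,4],ce[i].round(1),bp(w,ce[i],.039).round(4),"mat",np.round(tomat(*bp(w,ce[i],.039)[0,:2]),3))
cv2.imwrite("pics/t7.png",rect(w,.039,.42,.70,-.12,.25,1500))
b=d=(*w2(.01,0,0)[:2],TH)
o=np.load("o.npy"); b=tuple(o[3][:3]); d=(*w2(.01,-.064,0)[:2],TH); A=pose(*b,30,back=.07)
print("D"); plan([("up",*pose(*b,30,back=.09)),("ap",*A)])
E
```

```text
blue 35 [244.1 191.5] [[0.5629 0.0677 0.039 ]] mat [0.018 0.002]
blue 57 [220.4 197.7] [[0.548 0.129 0.039]] mat [0.009 0.064]
blue 64 [194.9 200.1] [[0.5431 0.1947 0.039 ]] mat [0.01 0.13]
D
up 1 [0.151, -0.181, -0.204] [-0.001, -0.039, 0.066] -> [0.52, -0.04, 0.089]
ap 1 [0.0, -0.0, 0.067] [0.0, 0.0, -0.0] -> [0.521, -0.03, 0.071]
```

View pics/t7.png

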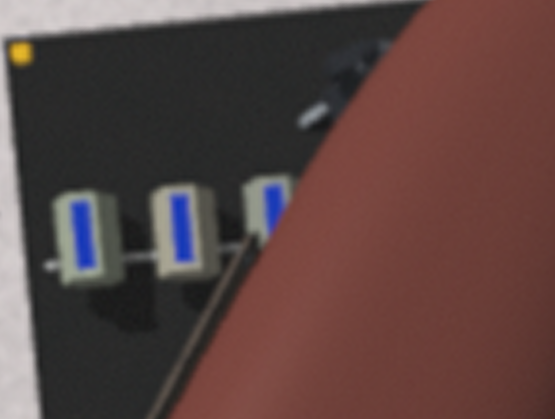

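Emit:
jog_arm(deltas=[[1,[0.151,-0.181,-0.204],[0,-0.039,0.066]],[1,[0.151,-0.181,-0.204],[0,-0.039,0.066]],[1,[0.151,-0.181,-0.204],[0,-0.039,0.066]],[1,[0.151,-0.181,-0.204],[0,-0.039,0.066]],[1,[0.151,-0.181,-0.204],[0,-0.039,0.066]]])

```text
t: 32.02
eef_pos: [0.5187, -0.0378, 0.0861]
eef_rot: [2.618, -0.004, 3.089]
wrist_force: [-0.4, 0.8, 0.0]
finger_gap: 0.999
```

```bash
python3 - <<'E'
from roll import *
o=np.load("o.npy"); w=get("wrist","r8")
f=blanks(w,"wrist",[o[3][:3],o[4][:3]]); np.save("o2.npy",f)
b=tuple(o[3][:3]); A=pose(*b,30,back=.07)
plan([("ap",*A)])
d=(*w2(.01,-.064,0)[:2],TH); e=pose(*d,-30,back=.06)
b=tuple(f[1][:3]); d=(*w2(.01,-.128,0)[:2],TH); A=pose(*b,30,back=.07)
print("E"); plan([("ap",*A)],e); show(roll(b,d,-1),A)
e=pose(*d,-30,back=.06); A=pose(*d,30,back=.07)
print("E2"); plan([("up",*pose(*d,0,back=.09)),("ap",*A)],e); show(roll(d,d,-1),A)
E
```

```text
[ 0.5227 -0.0011 -0.0645  0.0255] mat [-0.0291 -0.0628] dyaw -0.161 iou0 0.96
[ 0.5323 -0.0689  0.1017  0.0276] mat [-0.026  -0.1312] dyaw 0.005 iou0 0.95
ap 1 [-0.005, -0.001, 0.059] [-0.0, -0.002, -0.001] -> [0.521, -0.03, 0.071]
E
ap 1 [0.06, -0.181, 0.088] [-0.262, 0.0, -0.001] -> [0.547, -0.036, 0.067]
ap 2 [0.06, -0.2, -0.014] [-0.262, 0.0, -0.001] -> [0.535, -0.098, 0.071]
-- 0
2 x [1, [-0.0, -0.0, 0.233], [0.0, 0.0, 0.0]]
3 x [-1, [-0.0, -0.0, 0.233], [0.0, 0.0, 0.0]]
-- 1
2 x [-1, [0.0, 0.0, 0.0], [0.0, 0.0, 0.0]]
3 x [-1, [0.0, 0.075, -0.13], [0.0, 0.0, 0.0]]
-- 2
5 x [-1, [-0.12, -0.022, -0.009], [0.436, -0.0, 0.002]]
-- 3
1 x [-1, [-0.0, -0.007, -0.001], [0.087, -0.0, 0.0]]
4 x [-1, [-0.0, 0.043, 0.137], [0.087, -0.0, 0.0]]
-- 4
3 x [1, [0.0, 0.0, 0.0], [0.0, 0.0, 0.0]]
2 x [1, [0.0, 0.002, -0.197], [0.0, 0.0, 0.0]]
E2
up 1 [0.0, -0.13, -0.065] [-0.262, 0.0, 0.0] -> [0.568, -0.062, 0.099]
ap 1 [-0.0, -0.097, 0.093] [-0.262, 0.0, -0.0] -> [0.571, -0.091, 0.071]
-- 0
2 x [1, [0.0, 0.0, 0.233], [0.0, 0.0, 0.0]]
3 x [-1, [0.0, 0.0, 0.233], [0.0, 0.0, 0.0]]
-- 1
2 x [-1, [0.0, 0.0, 0.0], [0.0, 0.0, 0.0]]
3 x [-1, [0.0, 0.075, -0.13], [0.0, 0.0, 0.0]]
-- 2
5 x [-1, [0.0, -0.031, -0.014], [0.436, -0.0, 0.0]]
-- 3
1 x [-1, [-0.0, -0.007, -0.001], [0.087, -0.0, 0.0]]
4 x [-1, [-0.0, 0.043, 0.137], [0.087, -0.0, 0.0]]
-- 4
3 x [1, [0.0, 0.0, 0.0], [0.0, 0.0, 0.0]]
2 x [1, [0.0, 0.002, -0.197], [0.0, 0.0, 0.0]]
```

Emit:
jog_arm(deltas=[[1,[-0.005,-0.001,0.057],[0,-0.002,-0.001]],[1,[-0.005,-0.001,0.057],[0,-0.002,-0.001]],[1,[-0.005,-0.001,0.057],[0,-0.002,-0.001]],[1,[-0.005,-0.001,0.057],[0,-0.002,-0.001]],[1,[-0.005,-0.001,0.057],[0,-0.002,-0.001]]])

```text
t: 32.95
eef_pos: [0.5208, -0.031, 0.072]
eef_rot: [2.619, 0.001, 3.087]
wrist_force: [0.2, 0.1, -0.4]
finger_gap: 1.001
```

Emit:
jog_arm(deltas=[[1,[0,0,0.233],[0,0,0]],[1,[0,0,0.233],[0,0,0]],[-1,[0,0,0.233],[0,0,0]],[-1,[0,0,0.233],[0,0,0]],[-1,[0,0,0.233],[0,0,0]]])

```text
t: 33.58
eef_pos: [0.5239, 0.0028, 0.0128]
eef_rot: [2.62, 0.003, 3.086]
wrist_force: [-1.5, -2.4, 6.7]
finger_gap: 0.643
```

Emit:
jog_arm(deltas=[[-1,[0,0,0],[0,0,0]],[-1,[0,0,0],[0,0,0]],[-1,[0,0.075,-0.13],[0,0,0]],[-1,[0,0.075,-0.13],[0,0,0]],[-1,[0,0.075,-0.13],[0,0,0]]])

```text
t: 34.2
eef_pos: [0.5228, 0.0037, 0.0561]
eef_rot: [2.619, 0.001, 3.087]
wrist_force: [0.1, 0.3, -2.3]
finger_gap: 0.643
```

Emit:
jog_arm(deltas=[[-1,[-0.132,-0.017,-0.006],[0.435,0.007,-0.078]],[-1,[-0.132,-0.017,-0.006],[0.435,0.007,-0.078]],[-1,[-0.132,-0.017,-0.006],[0.435,0.007,-0.078]],[-1,[-0.132,-0.017,-0.006],[0.435,0.007,-0.078]],[-1,[-0.132,-0.017,-0.006],[0.435,0.007,-0.078]]])

```text
t: 34.83
eef_pos: [0.5613, -0.0025, 0.0546]
eef_rot: [-2.788, -0.0, -3.042]
wrist_force: [-0.6, -0.5, -2.6]
finger_gap: 0.644
```

Emit:
jog_arm(deltas=[[-1,[0,-0.007,-0.001],[0.087,0,0]],[-1,[0,0.043,0.137],[0.087,0,0]],[-1,[0,0.043,0.137],[0.087,0,0]],[-1,[0,0.043,0.137],[0.087,0,0]],[-1,[0,0.043,0.137],[0.087,0,0]]])

```text
t: 35.45
eef_pos: [0.5615, -0.0055, 0.0117]
eef_rot: [-2.619, -0.001, -3.045]
wrist_force: [0.2, 0.0, -2.5]
finger_gap: 0.644
```

Emit:
jog_arm(deltas=[[1,[0,0,0],[0,0,0]],[1,[0,0,0],[0,0,0]],[1,[0,0,0],[0,0,0]],[1,[0,0.002,-0.197],[0,0,0]],[1,[0,0.002,-0.197],[0,0,0]]])

```text
t: 36.08
eef_pos: [0.5618, 0.0261, 0.0675]
eef_rot: [-2.618, 0.007, -3.043]
wrist_force: [0.4, -1.1, -0.2]
finger_gap: 1.001
```

Emit:
jog_arm(deltas=[[1,[0.06,-0.181,0.088],[-0.262,0,-0.001]],[1,[0.06,-0.181,0.088],[-0.262,0,-0.001]],[1,[0.06,-0.181,0.088],[-0.262,0,-0.001]],[1,[0.06,-0.181,0.088],[-0.262,0,-0.001]],[1,[0.06,-0.181,0.088],[-0.262,0,-0.001]]])

```text
t: 36.7
eef_pos: [0.5466, -0.037, 0.0667]
eef_rot: [-3.14, -0.001, -3.043]
wrist_force: [0.3, 0.9, -0.7]
finger_gap: 1.002
```

Emit:
jog_arm(deltas=[[1,[0.06,-0.2,-0.014],[-0.262,0,-0.001]],[1,[0.06,-0.2,-0.014],[-0.262,0,-0.001]],[1,[0.06,-0.2,-0.014],[-0.262,0,-0.001]],[1,[0.06,-0.2,-0.014],[-0.262,0,-0.001]],[1,[0.06,-0.2,-0.014],[-0.262,0,-0.001]]])

```text
t: 37.33
eef_pos: [0.5351, -0.0973, 0.0714]
eef_rot: [2.62, -0.0, -3.038]
wrist_force: [0.2, -0.5, -0.3]
finger_gap: 1.0
```

Emit:
jog_arm(deltas=[[1,[0,0,0.233],[0,0,0]],[1,[0,0,0.233],[0,0,0]],[-1,[0,0,0.233],[0,0,0]],[-1,[0,0,0.233],[0,0,0]],[-1,[0,0,0.233],[0,0,0]]])

```text
t: 37.95
eef_pos: [0.5331, -0.0648, 0.0134]
eef_rot: [2.619, 0.003, -3.041]
wrist_force: [-0.9, 0.2, 7.2]
finger_gap: 0.649
```

Emit:
jog_arm(deltas=[[-1,[0,0,0],[0,0,0]],[-1,[0,0,0],[0,0,0]],[-1,[0,0.075,-0.13],[0,0,0]],[-1,[0,0.075,-0.13],[0,0,0]],[-1,[0,0.075,-0.13],[0,0,0]]])

```text
t: 38.58
eef_pos: [0.532, -0.0645, 0.0564]
eef_rot: [2.618, 0.002, -3.041]
wrist_force: [0.1, 0.3, -1.7]
finger_gap: 0.641
```

Emit:
jog_arm(deltas=[[-1,[-0.12,-0.022,-0.009],[0.436,0,0.002]],[-1,[-0.12,-0.022,-0.009],[0.436,0,0.002]],[-1,[-0.12,-0.022,-0.009],[0.436,0,0.002]],[-1,[-0.12,-0.022,-0.009],[0.436,0,0.002]],[-1,[-0.12,-0.022,-0.009],[0.436,0,0.002]]])

```text
t: 39.2
eef_pos: [0.5675, -0.0662, 0.0547]
eef_rot: [-2.79, 0.0, -3.043]
wrist_force: [0.4, 0.0, -1.6]
finger_gap: 0.646
```

Emit:
jog_arm(deltas=[[-1,[0,-0.007,-0.001],[0.087,0,0]],[-1,[0,0.043,0.137],[0.087,0,0]],[-1,[0,0.043,0.137],[0.087,0,0]],[-1,[0,0.043,0.137],[0.087,0,0]],[-1,[0,0.043,0.137],[0.087,0,0]]])

```text
t: 39.83
eef_pos: [0.5678, -0.0692, 0.0117]
eef_rot: [-2.621, -0.001, -3.045]
wrist_force: [0.3, 0.5, -1.7]
finger_gap: 0.644
```

Emit:
jog_arm(deltas=[[1,[0,0,0],[0,0,0]],[1,[0,0,0],[0,0,0]],[1,[0,0,0],[0,0,0]],[1,[0,0.002,-0.197],[0,0,0]],[1,[0,0.002,-0.197],[0,0,0]]])

```text
t: 40.45
eef_pos: [0.5681, -0.0381, 0.0675]
eef_rot: [-2.619, 0.007, -3.043]
wrist_force: [0.0, 0.2, 0.1]
finger_gap: 1.002
```

```bash
python3 - <<'E'
from roll import *
d=(*w2(.01,-.128,0)[:2],TH); A=pose(*d,30,back=.07)
plan([("up",*pose(*d,0,back=.09)),("ap",*A)])
E
```

```text
up 1 [0.008, -0.122, -0.051] [-0.261, 0.003, 0.0] -> [0.568, -0.062, 0.099]
ap 1 [-0.0, -0.097, 0.093] [-0.262, 0.0, -0.0] -> [0.571, -0.091, 0.071]
```

Second roll of E, then lift over the row for a check.

Emit:
jog_arm(deltas=[[1,[0.008,-0.122,-0.053],[-0.261,0.003,0]],[1,[0.008,-0.122,-0.053],[-0.261,0.003,0]],[1,[0.008,-0.122,-0.053],[-0.261,0.003,0]],[1,[0.008,-0.122,-0.053],[-0.261,0.003,0]],[1,[0.008,-0.122,-0.053],[-0.261,0.003,0]]])

```text
t: 41.08
eef_pos: [0.5648, -0.063, 0.0943]
eef_rot: [-3.141, -0.007, -3.046]
wrist_force: [-0.4, 0.1, -0.9]
finger_gap: 1.0
```

Emit:
jog_arm(deltas=[[1,[0,-0.097,0.093],[-0.262,0,0]],[1,[0,-0.097,0.093],[-0.262,0,0]],[1,[0,-0.097,0.093],[-0.262,0,0]],[1,[0,-0.097,0.093],[-0.262,0,0]],[1,[0,-0.097,0.093],[-0.262,0,0]]])

```text
t: 41.7
eef_pos: [0.5679, -0.0909, 0.0671]
eef_rot: [2.62, -0.006, -3.044]
wrist_force: [0.2, -0.5, 0.4]
finger_gap: 0.999
```

Emit:
jog_arm(deltas=[[1,[0,0,0.233],[0,0,0]],[1,[0,0,0.233],[0,0,0]],[-1,[0,0,0.233],[0,0,0]],[-1,[0,0,0.233],[0,0,0]],[-1,[0,0,0.233],[0,0,0]]])

```text
t: 42.32
eef_pos: [0.5658, -0.0584, 0.009]
eef_rot: [2.619, -0.002, -3.046]
wrist_force: [0.3, 0.3, 7.2]
finger_gap: 0.643
```

Emit:
jog_arm(deltas=[[-1,[0,0,0],[0,0,0]],[-1,[0,0,0],[0,0,0]],[-1,[0,0.075,-0.13],[0,0,0]],[-1,[0,0.075,-0.13],[0,0,0]],[-1,[0,0.075,-0.13],[0,0,0]]])

```text
t: 42.95
eef_pos: [0.5649, -0.058, 0.0519]
eef_rot: [2.618, -0.005, -3.046]
wrist_force: [0.0, -0.2, -1.9]
finger_gap: 0.646
```

Emit:
jog_arm(deltas=[[-1,[0,-0.031,-0.014],[0.436,0,0]],[-1,[0,-0.031,-0.014],[0.436,0,0]],[-1,[0,-0.031,-0.014],[0.436,0,0]],[-1,[0,-0.031,-0.014],[0.436,0,0]],[-1,[0,-0.031,-0.014],[0.436,0,0]]])

```text
t: 43.58
eef_pos: [0.5648, -0.0665, 0.0501]
eef_rot: [-2.79, -0.006, -3.045]
wrist_force: [-0.3, 0.4, -2.5]
finger_gap: 0.646
```

Emit:
jog_arm(deltas=[[-1,[0,-0.007,-0.001],[0.087,0,0]],[-1,[0,0.043,0.137],[0.087,0,0]],[-1,[0,0.043,0.137],[0.087,0,0]],[-1,[0,0.043,0.137],[0.087,0,0]],[-1,[0,0.043,0.137],[0.087,0,0]]])

```text
t: 44.2
eef_pos: [0.5649, -0.0695, 0.0072]
eef_rot: [-2.621, -0.006, -3.046]
wrist_force: [0.1, -0.4, -1.8]
finger_gap: 0.649
```

Emit:
jog_arm(deltas=[[1,[0,0,0],[0,0,0]],[1,[0,0,0],[0,0,0]],[1,[0,0,0],[0,0,0]],[1,[0,0.002,-0.197],[0,0,0]],[1,[0,0.002,-0.197],[0,0,0]]])

```text
t: 44.82
eef_pos: [0.5656, -0.0384, 0.0629]
eef_rot: [-2.619, 0.001, -3.044]
wrist_force: [0.4, -0.3, -0.6]
finger_gap: 1.001
```

```bash
python3 - <<'E'
from h import *
plan([("over",w2(0,.0,.22),tool(TH+np.pi))])
E
```

```text
over 1 [0.033, 0.039, -0.627] [-0.261, 0.0, 0.0] -> [0.546, 0.064, 0.22]
```

Emit:
jog_arm(deltas=[[1,[0.033,0.039,-0.627],[-0.261,0,0]],[1,[0.033,0.039,-0.627],[-0.261,0,0]],[1,[0.033,0.039,-0.627],[-0.261,0,0]],[1,[0.033,0.039,-0.627],[-0.261,0,0]],[1,[0.033,0.039,-0.627],[-0.261,0,0]]])

```text
t: 45.45
eef_pos: [0.5439, 0.0625, 0.2151]
eef_rot: [-3.142, -0.006, -3.046]
wrist_force: [-0.4, 0.2, -0.8]
finger_gap: 0.994
```

```bash
python3 - <<'E'
from h import *
w=get("wrist","r9")
f=blanks(w,"wrist",[(*w2(.01,y,0)[:2],TH) for y in (.128,.064,0,-.064,-.128)]); np.save("o3.npy",f)
# ruler view pose: camera towards the ruler, jaws across it
plan([("rul",np.array([.58,-.20,.25]),tool(np.pi/2+.07))])
E
```

```text
[0.5428 0.1954 0.1234 0.0329] mat [0.0101 0.1308] dyaw 0.026 iou0 0.84
[0.5473 0.1298 0.0788 0.0549] mat [0.0082 0.0651] dyaw -0.018 iou0 0.85
[0.2958 0.5846 0.5585 1.    ] mat [-0.1982  0.5421] dyaw 0.461 iou0 0.0
[0.5616 0.0012 0.1266 0.0656] mat [ 0.0099 -0.0643] dyaw 0.03 iou0 0.9
[ 0.5643 -0.0615  0.0965  0.0163] mat [ 0.0066 -0.1269] dyaw -0.0 iou0 0.82
rul 1 [-0.018, -0.442, -0.059] [-0.001, -0.002, 0.399] -> [0.562, -0.068, 0.232]
rul 2 [-0.33, -0.295, -0.06] [-0.001, -0.002, 0.399] -> [0.58, -0.2, 0.25]
```

View pics/r9.png

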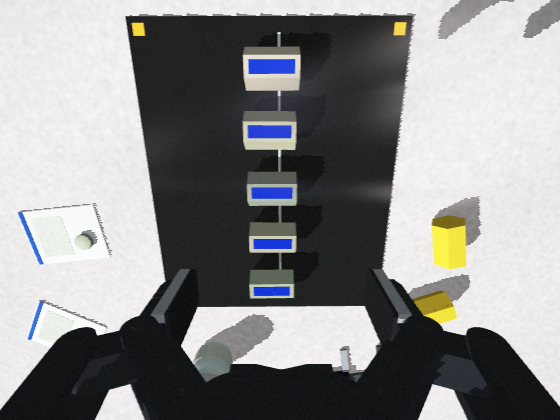

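```bash
python3 - <<'E'
from h import *
plan([("rul",np.array([.55,-.275,.25]),tool(np.pi/2+.07))])
E
```

```text
rul 1 [0.043, -0.562, -0.059] [-0.001, -0.002, 0.399] -> [0.547, -0.106, 0.232]
rul 2 [-0.372, -0.423, -0.06] [-0.001, -0.002, 0.399] -> [0.55, -0.275, 0.25]
```

Emit:
jog_arm(deltas=[[1,[0.043,-0.562,-0.059],[0,0,0.399]],[1,[0.043,-0.562,-0.059],[0,0,0.399]],[1,[0.043,-0.562,-0.059],[0,0,0.399]],[1,[0.043,-0.562,-0.059],[0,0,0.399]],[1,[0.043,-0.562,-0.059],[0,0,0.399]]])

```text
t: 46.38
eef_pos: [0.547, -0.1069, 0.2329]
eef_rot: [-3.138, -0.005, 2.434]
wrist_force: [-0.1, -0.3, -0.2]
finger_gap: 0.997
```

Emit:
jog_arm(deltas=[[1,[-0.372,-0.423,-0.06],[0,0,0.399]],[1,[-0.372,-0.423,-0.06],[0,0,0.399]],[1,[-0.372,-0.423,-0.06],[0,0,0.399]],[1,[-0.372,-0.423,-0.06],[0,0,0.399]],[1,[-0.372,-0.423,-0.06],[0,0,0.399]]])

```text
t: 47.0
eef_pos: [0.5502, -0.2757, 0.2506]
eef_rot: [-3.135, -0.001, 1.637]
wrist_force: [-0.6, 0.1, 0.3]
finger_gap: 1.005
```

```bash
cat > rul.py <<'E'
from h import *
def ruler(w,cam="wrist"):
    hsv=cv2.cvtColor(w["pixels"],cv2.COLOR_RGB2HSV); h,s,v=hsv[...,0],hsv[...,1],hsv[...,2]
    red=((h<8)|(h>172))&(s>150)&(v>70)
    n,l,st,_=cv2.connectedComponentsWithStats(red.astype(np.uint8)); k=1+np.argmax(st[1:,4]); print("red bar",box(w,l==k,.047))
    blue=(h>98)&(h<118)&(s>120); n,l,st,_=cv2.connectedComponentsWithStats(blue.astype(np.uint8)); k=1+np.argmax(st[1:,4]); print("pad",box(w,l==k,.003),st[k])
    for d in ctrl.masks_of(cam,"ruler_handle")[:2]: print("ruler",round(d["score"],2),box(w,d["mask"],.009))
E
python3 - <<'E'
from rul import *
w=get("wrist","r10"); ruler(w); print(cur()[0],cur()[1].as_euler("xyz"))
E
```

```text
red bar [ 0.5907 -0.2742  0.0147  0.0868  0.048 ]
pad [ 0.5725 -0.2767  0.1089  0.3693  0.0848] [ 230   42   92  266 6928]
ruler 0.83 [ 0.5908 -0.2753  0.0651  0.3188  0.0478]
[ 0.5503844  -0.27514151  0.25076715] [-3.13520195e+00 -1.32274679e-03  1.64060687e+00]
```

View pics/r10.png

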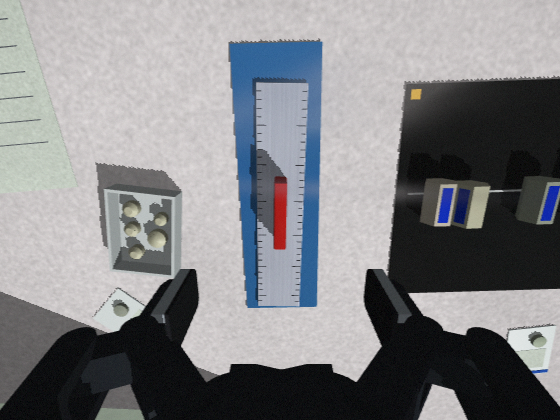

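```bash
python3 - <<'E'
from h import *
plan([("over",w2(0,.0,.22),tool(TH+np.pi))])
E
```

```text
over 1 [0.565, 0.032, 0.052] [-0.001, -0.002, -0.399] -> [0.548, -0.105, 0.235]
over 2 [0.371, 0.427, 0.051] [-0.001, -0.002, -0.399] -> [0.546, 0.064, 0.22]
```

Emit:
jog_arm(deltas=[[1,[0.565,0.032,0.052],[0,0,-0.399]],[1,[0.565,0.032,0.052],[0,0,-0.399]],[1,[0.565,0.032,0.052],[0,0,-0.399]],[1,[0.565,0.032,0.052],[0,0,-0.399]],[1,[0.565,0.032,0.052],[0,0,-0.399]]])

```text
t: 47.72
eef_pos: [0.548, -0.1042, 0.2357]
eef_rot: [-3.138, -0.005, 2.446]
wrist_force: [0.9, -0.6, 0.5]
finger_gap: 1.003
```

Emit:
jog_arm(deltas=[[1,[0.371,0.427,0.051],[0,0,-0.399]],[1,[0.371,0.427,0.051],[0,0,-0.399]],[1,[0.371,0.427,0.051],[0,0,-0.399]],[1,[0.371,0.427,0.051],[0,0,-0.399]],[1,[0.371,0.427,0.051],[0,0,-0.399]]])

```text
t: 48.35
eef_pos: [0.5455, 0.0655, 0.2203]
eef_rot: [3.141, -0.006, -3.039]
wrist_force: [0.4, 0.2, -0.4]
finger_gap: 0.998
```

```bash
python3 - <<'E'
from h import *
w=get("wrist","r11")
cv2.imwrite("pics/rect11.png",rect(w,.039,.42,.66,-.12,.25,2000))
f=blanks(w,"wrist",[(*w2(.01,y,0)[:2],TH) for y in (.128,.064,0,-.09,-.128)]); np.save("o4.npy",f)
E
```

```text
[0.5431 0.1958 0.111  0.0432] mat [0.0104 0.1313] dyaw 0.014 iou0 0.83
[0.5472 0.1297 0.0961 0.0226] mat [0.008 0.065] dyaw -0.001 iou0 0.84
[0.5536 0.0664 0.1048 0.029 ] mat [0.0082 0.0014] dyaw 0.008 iou0 0.86
[ 0.5649 -0.0244  0.0902  0.0265] mat [ 0.0107 -0.0901] dyaw -0.007 iou0 0.96
[ 0.5648 -0.0658  0.0519  0.0822] mat [ 0.0066 -0.1312] dyaw -0.045 iou0 0.76
```

View pics/rect11.png

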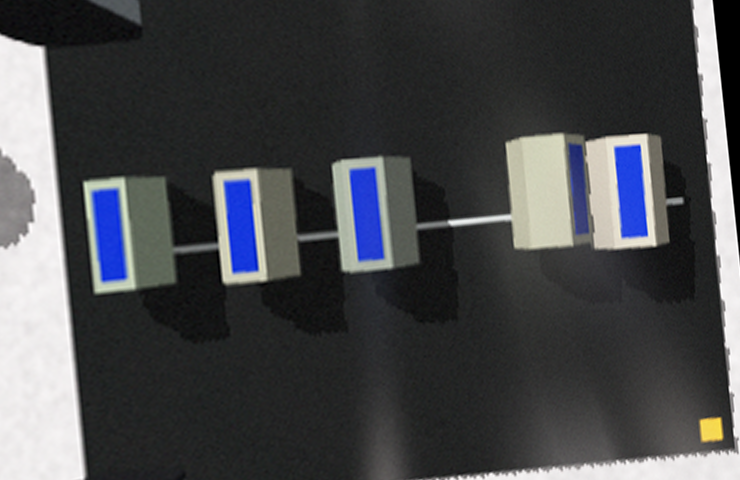

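```bash
python3 - <<'E'
from roll import *
o=np.load("o4.npy"); b=tuple(o[3][:3]); d=(*w2(.01,-.066,0)[:2],TH); A=pose(*b,30,back=.07)
plan([("ap",*A)]); show(roll(b,d,-1),A)
plan([("over",w2(0,.0,.22),tool(TH+np.pi))],pose(*d,-30,back=.06))
E
```

```text
ap 1 [-0.038, -0.398, 0.497] [-0.261, -0.003, 0.002] -> [0.567, -0.053, 0.071]
-- 0
2 x [1, [0.0, 0.0, 0.233], [0.0, 0.0, 0.0]]
3 x [-1, [0.0, 0.0, 0.233], [0.0, 0.0, 0.0]]
-- 1
2 x [-1, [0.0, 0.0, 0.0], [0.0, 0.0, 0.0]]
3 x [-1, [0.0, 0.075, -0.13], [0.0, 0.0, 0.0]]
-- 2
5 x [-1, [0.003, 0.039, 0.026], [0.436, 0.0, -0.004]]
-- 3
1 x [-1, [-0.0, -0.007, -0.001], [0.087, -0.0, 0.0]]
4 x [-1, [-0.0, 0.043, 0.137], [0.087, -0.0, 0.0]]
-- 4
3 x [1, [0.0, 0.0, 0.0], [0.0, 0.0, 0.0]]
2 x [1, [0.0, 0.002, -0.197], [0.0, 0.0, 0.0]]
over 1 [0.033, -0.141, -0.524] [-0.262, 0.0, 0.0] -> [0.546, 0.064, 0.22]
```

Emit:
jog_arm(deltas=[[1,[-0.038,-0.398,0.497],[-0.261,-0.003,0.002]],[1,[-0.038,-0.398,0.497],[-0.261,-0.003,0.002]],[1,[-0.038,-0.398,0.497],[-0.261,-0.003,0.002]],[1,[-0.038,-0.398,0.497],[-0.261,-0.003,0.002]],[1,[-0.038,-0.398,0.497],[-0.261,-0.003,0.002]]])

```text
t: 49.28
eef_pos: [0.5677, -0.0536, 0.0713]
eef_rot: [2.618, -0.002, -3.053]
wrist_force: [0.8, 0.6, 2.5]
finger_gap: 1.003
```

Emit:
jog_arm(deltas=[[1,[0,0,0.233],[0,0,0]],[1,[0,0,0.233],[0,0,0]],[-1,[0,0,0.233],[0,0,0]],[-1,[0,0,0.233],[0,0,0]],[-1,[0,0,0.233],[0,0,0]]])

```text
t: 49.9
eef_pos: [0.5665, -0.0194, 0.0143]
eef_rot: [2.62, 0.004, -3.052]
wrist_force: [-0.6, 1.6, 8.3]
finger_gap: 0.646
```

Emit:
jog_arm(deltas=[[-1,[0,0,0],[0,0,0]],[-1,[0,0,0],[0,0,0]],[-1,[0,0.075,-0.13],[0,0,0]],[-1,[0,0.075,-0.13],[0,0,0]],[-1,[0,0.075,-0.13],[0,0,0]]])

```text
t: 50.52
eef_pos: [0.5653, -0.0193, 0.0568]
eef_rot: [2.62, 0.001, -3.051]
wrist_force: [0.2, 0.4, -2.7]
finger_gap: 0.648
```

Emit:
jog_arm(deltas=[[-1,[0.003,0.039,0.026],[0.436,0,-0.004]],[-1,[0.003,0.039,0.026],[0.436,0,-0.004]],[-1,[0.003,0.039,0.026],[0.436,0,-0.004]],[-1,[0.003,0.039,0.026],[0.436,0,-0.004]],[-1,[0.003,0.039,0.026],[0.436,0,-0.004]]])

```text
t: 51.15
eef_pos: [0.562, -0.0037, 0.0549]
eef_rot: [-2.788, 0.0, -3.042]
wrist_force: [0.3, -0.4, -2.2]
finger_gap: 0.639
```

Emit:
jog_arm(deltas=[[-1,[0,-0.007,-0.001],[0.087,0,0]],[-1,[0,0.043,0.137],[0.087,0,0]],[-1,[0,0.043,0.137],[0.087,0,0]],[-1,[0,0.043,0.137],[0.087,0,0]],[-1,[0,0.043,0.137],[0.087,0,0]]])

```text
t: 51.78
eef_pos: [0.5622, -0.0068, 0.0117]
eef_rot: [-2.619, -0.001, -3.044]
wrist_force: [-0.4, 0.5, -1.5]
finger_gap: 0.644
```

Emit:
jog_arm(deltas=[[1,[0,0,0],[0,0,0]],[1,[0,0,0],[0,0,0]],[1,[0,0,0],[0,0,0]],[1,[0,0.002,-0.197],[0,0,0]],[1,[0,0.002,-0.197],[0,0,0]]])

```text
t: 52.4
eef_pos: [0.5624, 0.0248, 0.0672]
eef_rot: [-2.618, 0.006, -3.042]
wrist_force: [0.5, -0.5, 0.2]
finger_gap: 0.997
```

Emit:
jog_arm(deltas=[[1,[0.033,-0.141,-0.524],[-0.262,0,0]],[1,[0.033,-0.141,-0.524],[-0.262,0,0]],[1,[0.033,-0.141,-0.524],[-0.262,0,0]],[1,[0.033,-0.141,-0.524],[-0.262,0,0]],[1,[0.033,-0.141,-0.524],[-0.262,0,0]]])

```text
t: 53.02
eef_pos: [0.5455, 0.0637, 0.2189]
eef_rot: [-3.142, -0.001, -3.044]
wrist_force: [-0.0, 0.0, 0.0]
finger_gap: 0.999
```

```bash
cat > chk.py <<'E'
from rul import *
def blues(w,z=.039):
    hsv=cv2.cvtColor(w["pixels"],cv2.COLOR_RGB2HSV)
    m=((hsv[...,0]>112)&(hsv[...,0]<130)&(hsv[...,1]>140)&(hsv[...,2]>60)).astype(np.uint8)
    n,l,st,ce=cv2.connectedComponentsWithStats(m)
    for i in range(1,n):
        if st[i,4]<8: continue
        b=box(w,l==i,z); q=tomat(*b[:2])
        if abs(q[0])<.15 and abs(q[1])<.2: print("blue",b,"mat",np.round(q,4),"dyaw",round(b[4]-TH,3))
E
python3 - <<'E'
from chk import *
w=get("wrist","r12"); blues(w)
S=tool(np.pi/2+.048)
g=np.array([.5907,-.2745,.003+.027])
plan([("rul",np.array([.59,-.2745,.14]),S),("down",g+[0,0,-.019+.004],S)])
E
```

```text
blue [ 0.5643 -0.0657  0.0125  0.0448  0.0965] mat [ 0.0061 -0.1311] dyaw -0.001
blue [ 0.5621 -0.0026  0.0123  0.0446  0.0962] mat [ 0.0101 -0.0681] dyaw -0.001
blue [0.5535 0.067  0.0118 0.0447 0.0956] mat [0.0082 0.002 ] dyaw -0.001
blue [0.5468 0.1296 0.0119 0.0449 0.0951] mat [0.0076 0.065 ] dyaw -0.002
blue [0.5428 0.1955 0.0104 0.0438 0.0947] mat [0.01   0.1309] dyaw -0.002
rul 1 [-0.019, -0.569, 0.13] [-0.0, -0.001, 0.405] -> [0.568, -0.105, 0.179]
rul 2 [-0.426, -0.378, 0.13] [-0.0, -0.001, 0.405] -> [0.59, -0.274, 0.14]
down 1 [-0.0, 0.002, 0.417] [-0.0, -0.0, -0.0] -> [0.591, -0.274, 0.015]
```

Emit:
jog_arm(deltas=[[1,[-0.019,-0.569,0.13],[0,0,0.405]],[1,[-0.019,-0.569,0.13],[0,0,0.405]],[1,[-0.019,-0.569,0.13],[0,0,0.405]],[1,[-0.019,-0.569,0.13],[0,0,0.405]],[1,[-0.019,-0.569,0.13],[0,0,0.405]]])

```text
t: 53.7
eef_pos: [0.5671, -0.105, 0.1785]
eef_rot: [-3.14, -0.004, 2.426]
wrist_force: [0.7, 0.4, 0.1]
finger_gap: 1.0
```

Emit:
jog_arm(deltas=[[1,[-0.426,-0.378,0.13],[0,0,0.405]],[1,[-0.426,-0.378,0.13],[0,0,0.405]],[1,[-0.426,-0.378,0.13],[0,0,0.405]],[1,[-0.426,-0.378,0.13],[0,0,0.405]],[1,[-0.426,-0.378,0.13],[0,0,0.405]]])

```text
t: 54.32
eef_pos: [0.5898, -0.2739, 0.1389]
eef_rot: [-3.138, -0.003, 1.616]
wrist_force: [-0.2, -0.1, 0.2]
finger_gap: 1.002
```

```bash
python3 - <<'E'
from h import *
S=tool(np.pi/2+.048); g=np.array([.5907,-.2745,.015])
print(cur()[0],cur()[1].as_euler("xyz")); plan([("down",g,S)])
E
```

```text
[ 0.58984403 -0.27392209  0.13891491] [-3.13766949e+00 -2.72696526e-03  1.61593221e+00]
down 1 [-0.003, 0.004, 0.413] [-0.002, -0.001, -0.001] -> [0.591, -0.274, 0.015]
```

Emit:
jog_arm(deltas=[[1,[-0.003,0.004,0.413],[-0.002,-0.001,-0.001]],[1,[-0.003,0.004,0.413],[-0.002,-0.001,-0.001]],[1,[-0.003,0.004,0.413],[-0.002,-0.001,-0.001]],[-1,[-0.003,0.004,0.413],[-0.002,-0.001,-0.001]],[-1,[-0.003,0.004,0.413],[-0.002,-0.001,-0.001]]])

```text
t: 54.95
eef_pos: [0.5938, -0.2764, 0.0213]
eef_rot: [3.134, 0.004, 1.622]
wrist_force: [-0.0, -1.4, 0.6]
finger_gap: 0.603
```

Emit:
jog_arm(deltas=[[-1,[0,0,0],[0,0,0]],[-1,[0,0,0],[0,0,0]],[-1,[0,0,0],[0,0,0]],[-1,[0,0,0],[0,0,0]],[-1,[0,0,0],[0,0,0]]])

```text
t: 55.58
eef_pos: [0.5928, -0.2757, 0.0195]
eef_rot: [3.136, 0.002, 1.622]
wrist_force: [-1.2, 2.1, 5.0]
finger_gap: 0.172
```

```bash
python3 - <<'E'
from h import *
p,R=cur(); print(p,R.as_euler("xyz"),ctrl.sense()["finger_gap"],ctrl.sense()["wrist_force"])
S=tool(TH+np.pi); zg=p[2]
plan([("lift",p+[0,0,.12],R),("go",w2(-.1,0,zg+.10),S),("st",w2(-.085,0,zg+.04),S)])
E
```

```text
[ 0.59282077 -0.27565354  0.01947416] [3.13601415e+00 2.11064271e-03 1.62174502e+00] 0.17177873631330579 [-1.15162498  2.09378218  5.01388292]
lift 1 [-0.001, 0.002, -0.4] [0.0, 0.0, 0.0] -> [0.593, -0.276, 0.139]
go 1 [0.562, -0.217, 0.031] [0.001, 0.002, -0.404] -> [0.519, -0.111, 0.129]
go 2 [0.545, 0.257, 0.033] [0.001, 0.002, -0.404] -> [0.446, 0.055, 0.119]
st 1 [-0.05, -0.0, 0.2] [-0.0, -0.0, 0.0] -> [0.461, 0.056, 0.059]
```

Emit:
jog_arm(deltas=[[-1,[0,0,0],[0,0,0]],[-1,[-0.001,0.002,-0.1],[0,0,0]],[-1,[-0.001,0.002,-0.2],[0,0,0]],[-1,[-0.001,0.002,-0.3],[0,0,0]],[-1,[-0.001,0.002,-0.4],[0,0,0]]])

```text
t: 56.2
eef_pos: [0.5917, -0.2753, 0.1385]
eef_rot: [3.139, 0.001, 1.622]
wrist_force: [0.1, 0.1, -3.7]
finger_gap: 0.177
```

Emit:
jog_arm(deltas=[[-1,[0.1,-0.03,0.006],[0,0,-0.08]],[-1,[0.22,-0.085,0.012],[0,0,-0.16]],[-1,[0.34,-0.13,0.018],[0,0,-0.24]],[-1,[0.45,-0.175,0.025],[0,0,-0.32]],[-1,[0.562,-0.217,0.031],[0.001,0.002,-0.404]]])

```text
t: 56.82
eef_pos: [0.5177, -0.1092, 0.1279]
eef_rot: [3.14, -0.001, 2.435]
wrist_force: [0.6, 0.5, -3.3]
finger_gap: 0.175
```

Emit:
jog_arm(deltas=[[-1,[0.11,0.05,0.006],[0,0,-0.08]],[-1,[0.22,0.1,0.012],[0,0,-0.16]],[-1,[0.33,0.15,0.018],[0,0,-0.24]],[-1,[0.44,0.205,0.025],[0,0,-0.32]],[-1,[0.545,0.257,0.033],[0.001,0.002,-0.404]]])

```text
t: 57.45
eef_pos: [0.4444, 0.0558, 0.1184]
eef_rot: [3.14, -0.004, -3.04]
wrist_force: [0.5, 0.3, -2.8]
finger_gap: 0.176
```

```bash
python3 - <<'E'
from chk import *
p,R=cur(); print(p,R.as_euler("xyz"),tomat(*p[:2]),ctrl.sense()["finger_gap"],ctrl.sense()["wrist_force"])
w=get("wrist","r13"); blues(w)
S=tool(TH+np.pi)
plan([("dn",w2(-.095,0,.06),S),("dn2",w2(-.095,0,.0205),S)])
E
```

```text
[0.44435616 0.05583515 0.11841284] [ 3.14012283 -0.00396695 -3.04029923] (np.float64(-0.10147850293527941), np.float64(0.0014700487744029166)) 0.17557869718332542 [ 0.51474032  0.29115263 -2.84366859]
blue [ 0.5648 -0.0655  0.0127  0.0457  0.1009] mat [ 0.0066 -0.131 ] dyaw 0.004
blue [ 0.5623 -0.0028  0.0127  0.0456  0.0996] mat [ 0.0102 -0.0683] dyaw 0.003
blue [0.5533 0.0669 0.0121 0.0457 0.0981] mat [0.008  0.0019] dyaw 0.001
blue [0.5473 0.1296 0.0122 0.0454 0.097 ] mat [0.0081 0.0649] dyaw 0.0
blue [0.5282 0.1985 0.004  0.0081 0.8335] mat [-0.0042  0.1353] dyaw 0.736
dn 1 [-0.028, -0.017, 0.193] [0.002, -0.003, 0.007] -> [0.451, 0.055, 0.06]
dn2 1 [-0.0, -0.0, 0.132] [0.0, -0.0, -0.0] -> [0.451, 0.055, 0.021]
```

View pics/r13.png

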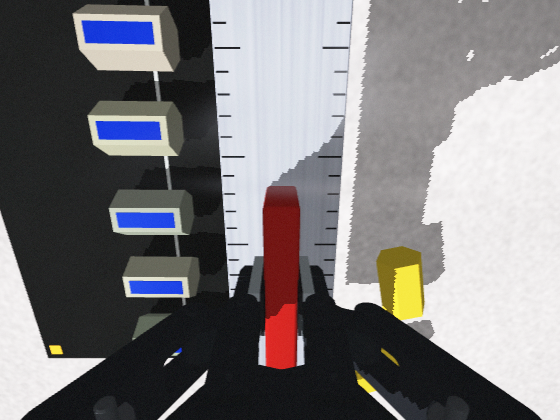

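Emit:
jog_arm(deltas=[[-1,[-0.01,-0.006,0.064],[0.001,-0.001,0.002]],[-1,[-0.02,-0.012,0.128],[0.002,-0.003,0.005]],[-1,[-0.028,-0.017,0.193],[0.002,-0.003,0.007]],[-1,[-0.028,-0.017,0.25],[0.002,-0.003,0.007]],[-1,[-0.028,-0.017,0.28],[0.002,-0.003,0.007]]])

```text
t: 58.12
eef_pos: [0.453, 0.0507, 0.0334]
eef_rot: [-3.139, 0.001, -3.06]
wrist_force: [-0.0, -0.3, -3.8]
finger_gap: 0.175
```

```bash
python3 - <<'E'
from h import *
p,R=cur(); print(p,R.as_euler("xyz"),tomat(*p[:2]),ctrl.sense()["wrist_force"])
S=tool(TH+np.pi)
plan([("dn2",w2(-.085,0,.0205),S),("a",w2(-.06,0,.0205),S),("b",w2(-.032,0,.0205),S)])
E
```

```text
[0.45299466 0.05070559 0.03337371] [-3.13939201e+00  7.47147166e-04 -3.05980951e+00] (np.float64(-0.0933773940606193), np.float64(-0.004472021191735058)) [-0.03445758 -0.30268689 -3.78349932]
dn2 1 [-0.028, 0.015, 0.043] [-0.001, 0.0, -0.008] -> [0.461, 0.056, 0.02]
a 1 [-0.083, -0.0, -0.0] [-0.0, -0.0, -0.0] -> [0.486, 0.058, 0.02]
b 1 [-0.093, 0.0, 0.0] [-0.0, 0.0, 0.0] -> [0.514, 0.061, 0.02]
```

Emit:
jog_arm(deltas=[[-1,[-0.028,0.015,0.02],[0,0,-0.008]],[-1,[-0.028,0.015,0.043],[0,0,-0.008]],[-1,[-0.028,0.015,0.043],[0,0,-0.008]],[-1,[-0.028,0.015,0.043],[0,0,-0.008]],[-1,[-0.028,0.015,0.043],[0,0,-0.008]]])

```text
t: 58.75
eef_pos: [0.4619, 0.0557, 0.022]
eef_rot: [-3.139, 0.003, -3.044]
wrist_force: [-0.5, -0.6, -4.0]
finger_gap: 0.176
```

```bash
python3 - <<'E'
from chk import *
w=get("wrist","r14"); 
p,R=cur(); print(p,R.as_euler("xyz"),tomat(*p[:2]),ctrl.sense()["wrist_force"])
for d in ctrl.masks_of("wrist","ruler_handle")[:2]:
    m=d["mask"].copy(); m[230:]=0
    P=bp(w,np.argwhere(m)[:,::-1],.009); q=np.array([tomat(*a[:2]) for a in P])
    # far-side (blank-side) edge per y bin
    for y0 in np.arange(-.16,.0,.02):
        k=(q[:,1]>y0)&(q[:,1]<y0+.02)
        if k.sum()>20: print(round(d["score"],2),round(y0+.01,3),np.percentile(q[k,0],[0.5,99.5]).round(4))
S=tool(TH+np.pi)
plan([("a",w2(-.06,0,.0205),S),("b",w2(-.032,0,.0205),S)])
E
```

```text
[0.46193772 0.05571622 0.02195382] [-3.13883736e+00  2.67643607e-03 -3.04364403e+00] (np.float64(-0.08399110269581743), np.float64(-0.000351059930549286)) [-0.16027556 -0.2693827  -3.18653803]
0.84 -0.13 [-0.116  -0.0512]
0.84 -0.11 [-0.1159 -0.0513]
0.84 -0.09 [-0.116  -0.0515]
0.84 -0.07 [-0.116  -0.0513]
0.84 -0.05 [-0.1162 -0.0513]
0.84 -0.03 [-0.1159 -0.0514]
0.84 -0.01 [-0.1157 -0.0519]
a 1 [-0.08, 0.001, 0.005] [-0.001, 0.001, 0.0] -> [0.486, 0.058, 0.02]
b 1 [-0.093, 0.0, -0.0] [-0.0, -0.0, 0.0] -> [0.514, 0.061, 0.02]
```

Emit:
jog_arm(deltas=[[-1,[-0.016,0,0.002],[0,0,0]],[-1,[-0.032,0,0.004],[0,0,0]],[-1,[-0.048,0.001,0.005],[0,0,0]],[-1,[-0.064,0.001,0.005],[0,0,0]],[-1,[-0.08,0.001,0.005],[0,0,0]]])

```text
t: 59.48
eef_pos: [0.4859, 0.0585, 0.0201]
eef_rot: [-3.139, 0.002, -3.043]
wrist_force: [-1.5, -0.6, -2.9]
finger_gap: 0.177
```

Emit:
jog_arm(deltas=[[-1,[-0.012,0,0],[0,0,0]],[-1,[-0.024,0,0],[0,0,0]],[-1,[-0.036,0,0],[0,0,0]],[-1,[-0.048,0,0],[0,0,0]],[-1,[-0.06,0,0],[0,0,0]]])

```text
t: 60.1
eef_pos: [0.5012, 0.0602, 0.0199]
eef_rot: [-3.139, -0.003, -3.043]
wrist_force: [-14.5, -2.5, 8.9]
finger_gap: 0.174
```

```bash
cat > edge.py <<'E'
from chk import *
def edge(save):
    w=get("wrist",save); p,R=cur(); print(p,R.as_euler("xyz"),np.round(tomat(*p[:2]),4),ctrl.sense()["wrist_force"].round(1),ctrl.sense()["finger_gap"])
    blues(w)
    g=cv2.cvtColor(w["pixels"],cv2.COLOR_RGB2GRAY).astype(float)
    # white line: brightness profile across it, in gaps between blanks
    for y in (-.16,-.155,-.105,-.1,-.035,-.03):
        xs=np.arange(-.015,.015,.0005); X=np.array([w2(x,y,.003) for x in xs]); uv=proj(w,X).astype(np.float32)
        v=cv2.remap(g.astype(np.float32),uv[:,:1],uv[:,1:],cv2.INTER_LINEAR).ravel(); k=v>v.min()+.5*(v.max()-v.min())
        print("line y",y,"x",round((xs[k]).mean(),4),"width",k.sum()*.5,"v",v.max())
    for d in ctrl.masks_of("wrist","ruler_handle")[:1]:
        m=d["mask"].copy(); m[230:]=0
        q=np.array([tomat(*a[:2]) for a in bp(w,np.argwhere(m)[:,::-1],.0105)])
        for y0 in (-.14,-.08,-.03):
            k=abs(q[:,1]-y0)<.01
            if k.sum()>20: print("ruler y",y0,np.percentile(q[k,0],[.5,99.5]).round(4))
E
python3 - <<'E'
from edge import *
edge("r15"); plan([("b",w2(-.032,0,.0205),tool(TH+np.pi))])
E
```

```text
[0.5018832  0.06024583 0.01987426] [-3.13918918e+00 -2.03202180e-03 -3.04346675e+00] [-0.0438  0.0003] [-10.8  -1.1   4.4] 0.1739700126908125
blue [ 0.568  -0.0016  0.0127  0.046   0.0966] mat [ 0.016  -0.0677] dyaw -0.0
blue [0.561  0.0683 0.0131 0.046  0.1075] mat [0.0158 0.0026] dyaw 0.01
blue [0.5456 0.1303 0.005  0.0197 0.9063] mat [0.0065 0.0658] dyaw 0.809
line y -0.16 x nan width 0.0 v 0.0
line y -0.155 x nan width 0.0 v 0.0
line y -0.105 x -0.0075 width 8.0 v 231.93164
line y -0.1 x -0.0075 width 8.0 v 135.1875
line y -0.035 x -0.0079 width 7.0 v 237.28125
line y -0.03 x -0.0091 width 6.0 v 224.85156
ruler y -0.08 [-0.0753 -0.0127]
ruler y -0.03 [-0.0755 -0.0129]
b 1 [-0.039, -0.001, -0.002] [-0.001, -0.001, 0.001] -> [0.514, 0.061, 0.02]edge.py:10: RuntimeWarning: Mean of empty slice.
  print("line y",y,"x",round((xs[k]).mean(),4),"width",k.sum()*.5,"v",v.max())
  ret = ret.dtype.type(ret / rcount)
```

```bash
sed -i 's/np.arange(-.015,.015,.0005)/np.arange(-.0085,.012,.0005)/; s/(-.16,-.155,-.105,-.1,-.035,-.03)/(-.102,-.1,-.098,-.036,-.033,-.03)/' edge.py; python3 - <<'E'
from edge import *
edge("r16")
w=get("top"); g=cv2.cvtColor(w["pixels"],cv2.COLOR_RGB2GRAY).astype(np.float32)
for y in (.165,.16,.1,.033,-.034,-.1,-.16):
    xs=np.arange(-.009,.015,.0005); uv=proj(w,np.array([w2(x,y,.003) for x in xs])).astype(np.float32)
    v=cv2.remap(g,uv[:,:1],uv[:,1:],cv2.INTER_LINEAR).ravel(); u=np.clip(v-np.median(v)-10,0,None); print("top line",y,round((xs*u).sum()/(u.sum()+1e-9),4),v.max())
E
```

```text
[0.50186258 0.06025719 0.01987222] [-3.13916146e+00 -1.69496257e-03 -3.04334985e+00] [-0.0438  0.0003] [-9.8 -1.6  3.8] 0.17682203242882968
blue [ 0.5688 -0.0015  0.0127  0.046   0.0967] mat [ 0.0168 -0.0676] dyaw -0.0
blue [0.5617 0.0684 0.0132 0.046  0.1085] mat [0.0165 0.0026] dyaw 0.011
blue [0.5462 0.1304 0.005  0.0198 0.9068] mat [0.0071 0.0658] dyaw 0.81
line y -0.102 x -0.0005 width 3.5 v 137.0
line y -0.1 x -0.0007 width 3.0 v 136.03125
line y -0.098 x -0.0005 width 3.5 v 138.59375
line y -0.036 x -0.0007 width 3.0 v 237.23438
line y -0.033 x -0.0007 width 3.0 v 165.38672
line y -0.03 x -0.0007 width 3.0 v 133.98242
ruler y -0.08 [-0.075 -0.012]
ruler y -0.03 [-0.0748 -0.0121]
top line 0.165 0.0 78.96094
top line 0.16 0.0 79.9375
top line 0.1 0.0 70.33594
top line 0.033 0.0 69.9375
top line -0.034 -0.0011 114.453125
top line -0.1 -0.0035 84.265625
top line -0.16 -0.0004 70.90625
```

View pics/r16.png

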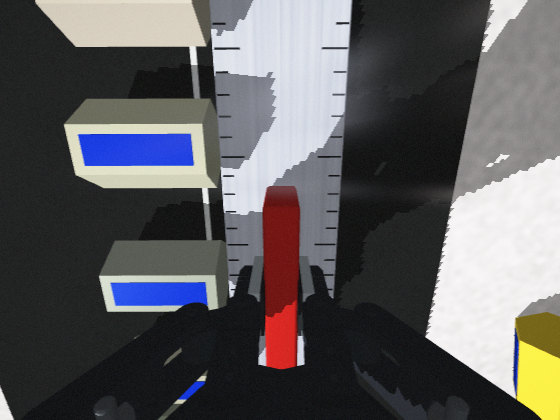

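Emit:
jog_arm(deltas=[[-1,[-0.008,0,0],[0,0,0]],[-1,[-0.016,0,0],[0,0,0]],[-1,[-0.024,0,0],[0,0,0]],[-1,[-0.032,0,0],[0,0,0]],[-1,[-0.038,0,0],[0,0,0]]])

```text
t: 60.98
eef_pos: [0.5126, 0.0614, 0.0199]
eef_rot: [-3.139, -0.003, -3.043]
wrist_force: [-14.8, -1.5, 7.7]
finger_gap: 0.175
```

Emit:
jog_arm(deltas=[[-1,[0,0,0],[0,0,0]],[-1,[0,0,0],[0,0,0]],[-1,[0,0,0],[0,0,0]],[-1,[0,0,0],[0,0,0]],[-1,[0,0,0],[0,0,0]]])

```text
t: 61.6
eef_pos: [0.5129, 0.0614, 0.0198]
eef_rot: [-3.139, -0.002, -3.043]
wrist_force: [-11.8, -1.1, 5.1]
finger_gap: 0.176
```

```bash
python3 - <<'E'
from edge import *
edge("r17")
w=get("scene","s17"); blues(w)
cv2.imwrite("pics/s17r.png",rect(w,.039,.44,.70,-.12,.25,1500))
E
```

```text
[0.51286021 0.06140705 0.01982635] [-3.13928614e+00 -2.14190794e-03 -3.04335507e+00] [-0.0328  0.0004] [-11.   -0.4   5.1] 0.1729500772665793
blue [ 5.797e-01 -4.000e-04  1.270e-02  4.600e-02  9.670e-02] mat [ 0.0278 -0.0676] dyaw -0.0
blue [0.5726 0.0696 0.0127 0.046  0.0951] mat [0.0275 0.0028] dyaw -0.002
blue [0.5573 0.1316 0.005  0.0196 0.9068] mat [0.0183 0.0659] dyaw 0.81
line y -0.102 x -0.004 width 9.5 v 229.97656
line y -0.1 x -0.0042 width 9.0 v 229.01855
line y -0.098 x -0.004 width 9.5 v 128.3457
line y -0.036 x -0.004 width 9.5 v 228.87695
line y -0.033 x -0.004 width 9.5 v 231.40234
line y -0.03 x -0.004 width 9.5 v 229.23242
ruler y -0.08 [-0.0636 -0.0008]
ruler y -0.03 [-0.0638 -0.0011]
blue [ 0.5855 -0.0619  0.0101  0.0423  0.0606] mat [ 0.0276 -0.1294] dyaw -0.036
blue [ 0.5776 -0.      0.0109  0.0427  0.1083] mat [ 0.0257 -0.067 ] dyaw 0.011
blue [0.5722 0.0695 0.0113 0.0432 0.1076] mat [0.0271 0.0027] dyaw 0.011
blue [0.5652 0.1325 0.0112 0.0429 0.0914] mat [0.0262 0.0661] dyaw -0.006
blue [0.558  0.1974 0.0113 0.0435 0.1167] mat [0.0253 0.1314] dyaw 0.02
```

View pics/s17r.png

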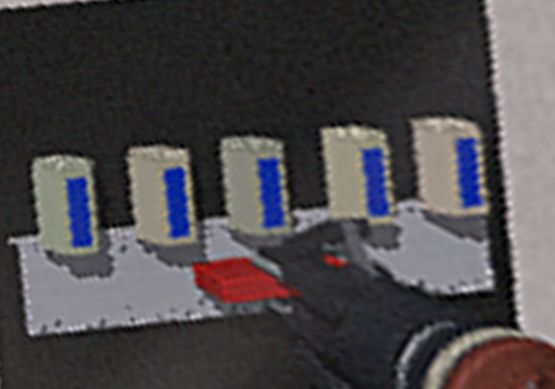

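```bash
python3 - <<'E'
from h import *
S=tool(TH+np.pi); Q=tool(np.pi/2+.0848); t=np.array([.5745,-.2767,0])
plan([("back",w2(-.075,0,.022),S),("lift",w2(-.1,0,.14),S),("go",t+[0,0,.14],Q)])
E
```

```text
back 1 [0.141, -0.001, -0.007] [-0.001, -0.001, 0.001] -> [0.471, 0.057, 0.022]
lift 1 [0.083, 0.0, -0.393] [0.0, -0.0, -0.0] -> [0.446, 0.055, 0.14]
go 1 [-0.16, -0.57, -0.0] [-0.0, -0.0, 0.396] -> [0.51, -0.111, 0.14]
go 2 [-0.518, -0.287, -0.0] [0.0, -0.0, 0.396] -> [0.574, -0.277, 0.14]
```

Emit:
jog_arm(deltas=[[-1,[0.01,0,0],[0,0,0]],[-1,[0.04,0,-0.002],[0,0,0]],[-1,[0.075,0,-0.004],[0,0,0]],[-1,[0.11,0,-0.006],[0,0,0]],[-1,[0.141,0,-0.007],[0,0,0]]])

```text
t: 62.38
eef_pos: [0.472, 0.0571, 0.0223]
eef_rot: [-3.139, 0.002, -3.044]
wrist_force: [0.1, 0.3, -3.6]
finger_gap: 0.174
```

Emit:
jog_arm(deltas=[[-1,[0.015,0,-0.08],[0,0,0]],[-1,[0.03,0,-0.16],[0,0,0]],[-1,[0.05,0,-0.24],[0,0,0]],[-1,[0.067,0,-0.32],[0,0,0]],[-1,[0.083,0,-0.393],[0,0,0]]])

```text
t: 63.0
eef_pos: [0.4472, 0.055, 0.141]
eef_rot: [-3.139, 0.003, -3.044]
wrist_force: [-0.1, 0.6, -3.7]
finger_gap: 0.174
```

Emit:
jog_arm(deltas=[[-1,[-0.032,-0.114,0],[0,0,0.08]],[-1,[-0.064,-0.228,0],[0,0,0.16]],[-1,[-0.096,-0.342,0],[0,0,0.24]],[-1,[-0.128,-0.456,0],[0,0,0.32]],[-1,[-0.16,-0.57,0],[0,0,0.396]]])

```text
t: 63.62
eef_pos: [0.5121, -0.1116, 0.1407]
eef_rot: [-3.141, 0.004, 2.442]
wrist_force: [1.2, 0.3, -3.3]
finger_gap: 0.176
```

Emit:
jog_arm(deltas=[[-1,[-0.104,-0.057,0],[0,0,0.08]],[-1,[-0.208,-0.115,0],[0,0,0.16]],[-1,[-0.312,-0.172,0],[0,0,0.24]],[-1,[-0.416,-0.23,0],[0,0,0.32]],[-1,[-0.518,-0.287,0],[0,0,0.396]]])

```text
t: 64.25
eef_pos: [0.5765, -0.2771, 0.1412]
eef_rot: [3.139, 0.002, 1.65]
wrist_force: [0.2, 0.2, -3.8]
finger_gap: 0.176
```

Emit:
jog_arm(deltas=[[-1,[0,0,0],[0,0,0]],[-1,[0,0,0],[0,0,0]],[-1,[0,0,0],[0,0,0]],[-1,[0,0,0],[0,0,0]],[-1,[0,0,0],[0,0,0]]])

```text
t: 64.88
eef_pos: [0.5766, -0.2756, 0.1414]
eef_rot: [3.139, 0.003, 1.656]
wrist_force: [0.1, -0.2, -3.5]
finger_gap: 0.177
```

```bash
python3 - <<'E'
from chk import *
w=get("wrist","r18"); p,R=cur(); print(p,R.as_euler("xyz"),ctrl.sense()["finger_gap"],ctrl.sense()["wrist_force"]); blues(w)
hsv=cv2.cvtColor(w["pixels"],cv2.COLOR_RGB2HSV); red=((hsv[...,0]<8)|(hsv[...,0]>172))&(hsv[...,1]>150)&(hsv[...,2]>70)
print("ruler red px",red.sum())
for d in ctrl.masks_of("wrist","ruler_handle")[:1]:
    m=d["mask"].copy(); m[230:]=0; print("ruler (z .13)",box(w,m,p[2]-.0105))
Q=tool(np.pi/2+.0848); t=np.array([.5745,-.2767,0])
plan([("dn",t+[0,0,.0205],Q)])
E
```

```text
[ 0.57658368 -0.27574208  0.14129663] [3.13934170e+00 2.63848640e-03 1.65612204e+00] 0.17374302682346873 [-0.16217843 -0.28368144 -3.55187512]
blue [ 0.5859 -0.062   0.0124  0.0451  0.1   ] mat [ 0.028  -0.1295] dyaw 0.003
ruler red px 5743
ruler (z .13) [ 0.5017 -0.2819  0.0644  0.1098  0.0834]
dn 1 [-0.001, -0.008, 0.403] [0.001, 0.001, 0.0] -> [0.574, -0.277, 0.021]
```

Emit:
jog_arm(deltas=[[-1,[0,-0.003,0.12],[0,0,0]],[-1,[0,-0.006,0.24],[0,0,0]],[-1,[-0.001,-0.008,0.33],[0,0,0]],[-1,[-0.001,-0.008,0.38],[0,0,0]],[-1,[-0.001,-0.008,0.4],[0,0,0]]])

```text
t: 65.6
eef_pos: [0.5744, -0.2767, 0.0207]
eef_rot: [3.14, 0.002, 1.656]
wrist_force: [-0.3, -0.8, -3.2]
finger_gap: 0.177
```

Emit:
jog_arm(deltas=[[-1,[0,0,0.002],[0,0,0]],[-1,[0,0,0.002],[0,0,0]],[-1,[0,0,0.002],[0,0,0]],[-1,[0,0,0.002],[0,0,0]],[-1,[0,0,0.002],[0,0,0]]])

```text
t: 66.22
eef_pos: [0.5746, -0.2769, 0.0207]
eef_rot: [3.139, 0.003, 1.656]
wrist_force: [-1.6, -0.1, -3.0]
finger_gap: 0.175
```

Emit:
jog_arm(deltas=[[-1,[0,0,0.004],[0,0,0]],[-1,[0,0,0.004],[0,0,0]],[-1,[0,0,0.004],[0,0,0]],[1,[0,0,0.004],[0,0,0]],[1,[0,0,0.004],[0,0,0]]])

```text
t: 66.85
eef_pos: [0.5747, -0.277, 0.0197]
eef_rot: [3.139, 0.003, 1.656]
wrist_force: [0.3, -0.7, 1.3]
finger_gap: 0.593
```

Emit:
jog_arm(deltas=[[1,[0,0,0],[0,0,0]],[1,[0,0,0],[0,0,0]],[1,[0,0,0],[0,0,0]],[1,[0,0,-0.1],[0,0,0]],[1,[0,0,-0.25],[0,0,0]]])

```text
t: 67.47
eef_pos: [0.5733, -0.2759, 0.0936]
eef_rot: [-3.141, 0.0, 1.656]
wrist_force: [0.9, -0.3, 0.7]
finger_gap: 1.002
```

Emit:
jog_arm(deltas=[[1,[0,-0.1,-0.15],[0,0,0]],[1,[0,-0.1,-0.3],[0,0,0]],[1,[0,-0.1,-0.5],[0,0,0]],[1,[0,-0.1,-0.5],[0,0,0]],[1,[0,-0.1,-0.5],[0,0,0]]])

```text
t: 68.1
eef_pos: [0.5442, -0.2789, 0.2441]
eef_rot: [3.139, 0.003, 1.656]
wrist_force: [0.1, -0.3, 0.2]
finger_gap: 0.997
```

```bash
python3 - <<'E'
from chk import *
w=get("wrist","r19"); ruler(w); blues(w); print(cur()[0])
plan([("over",w2(-.02,.0,.24),tool(TH+np.pi))])
E
```

```text
red bar [ 0.5721 -0.277   0.0142  0.09    0.077 ]
pad [ 0.5719 -0.2768  0.1094  0.3679  0.0844] [ 235   45   94  266 8879]
ruler 0.8 [ 0.5723 -0.2769  0.0683  0.3183  0.0767]
blue [0.573  0.0694 0.0125 0.0456 0.0992] mat [0.0279 0.0025] dyaw 0.002
blue [ 0.5862 -0.0621  0.012   0.0444  0.0992] mat [ 0.0283 -0.1296] dyaw 0.002
blue [ 5.795e-01 -3.000e-04  1.250e-02  4.430e-02  9.560e-02] mat [ 0.0276 -0.0675] dyaw -0.001
[ 0.54360329 -0.27842541  0.24263227]
over 1 [0.568, 0.018, 0.004] [-0.0, 0.0, -0.396] -> [0.535, -0.108, 0.241]
over 2 [0.386, 0.417, 0.004] [-0.0, 0.0, -0.396] -> [0.526, 0.062, 0.24]
```

Ruler is on its pad, aligned within 1 mm and 0.008 rad. One last overhead check of the row.

Emit:
jog_arm(deltas=[[1,[0.568,0.018,0.004],[0,0,-0.396]],[1,[0.568,0.018,0.004],[0,0,-0.396]],[1,[0.568,0.018,0.004],[0,0,-0.396]],[1,[0.568,0.018,0.004],[0,0,-0.396]],[1,[0.568,0.018,0.004],[0,0,-0.396]]])

```text
t: 68.82
eef_pos: [0.5344, -0.1075, 0.2413]
eef_rot: [-3.141, 0.001, 2.453]
wrist_force: [-0.0, -0.5, 0.1]
finger_gap: 0.996
```

Emit:
jog_arm(deltas=[[1,[0.386,0.417,0.004],[0,0,-0.396]],[1,[0.386,0.417,0.004],[0,0,-0.396]],[1,[0.386,0.417,0.004],[0,0,-0.396]],[1,[0.386,0.417,0.004],[0,0,-0.396]],[1,[0.386,0.417,0.004],[0,0,-0.396]]])

```text
t: 69.45
eef_pos: [0.5252, 0.0626, 0.2395]
eef_rot: [-3.139, -0.0, -3.038]
wrist_force: [-0.3, -0.4, -0.3]
finger_gap: 0.997
```

Emit:
jog_arm(deltas=[[1,[0,0,0],[0,0,0]],[1,[0,0,0],[0,0,0]],[1,[0,0,0],[0,0,0]],[1,[0,0,0],[0,0,0]],[1,[0,0,0],[0,0,0]]])

```text
t: 70.08
eef_pos: [0.526, 0.0616, 0.2411]
eef_rot: [-3.139, 0.002, -3.044]
wrist_force: [-0.0, 0.4, 0.4]
finger_gap: 0.999
```

```bash
python3 - <<'E'
from chk import *
w=get("wrist","r20"); blues(w); g=cv2.cvtColor(w["pixels"],cv2.COLOR_RGB2GRAY).astype(np.float32)
for y in (.1,.035,-.033,-.1):
    xs=np.arange(-.012,.012,.0005); uv=proj(w,np.array([w2(x,y,.003) for x in xs])).astype(np.float32)
    v=cv2.remap(g,uv[:,:1],uv[:,1:],cv2.INTER_LINEAR).ravel(); k=v>(v.min()+v.max())/2; print("line",y,round(xs[k].mean(),4),k.sum()*.5)
E
```

```text
blue [ 0.5856 -0.0624  0.0125  0.045   0.0962] mat [ 0.0277 -0.1299] dyaw -0.001
blue [ 0.5796 -0.      0.012   0.0444  0.0965] mat [ 0.0277 -0.0672] dyaw -0.001
blue [0.5725 0.0696 0.0112 0.045  0.0968] mat [0.0274 0.0028] dyaw -0.0
blue [0.5661 0.1318 0.0111 0.044  0.097 ] mat [0.0271 0.0653] dyaw 0.0
blue [0.5596 0.1976 0.0124 0.0438 0.0973] mat [0.027  0.1314] dyaw 0.0
line 0.1 -0.001 3.5
line 0.035 -0.001 3.5
line -0.033 -0.001 3.5
line -0.1 -0.0007 3.0
```

View pics/r20.png

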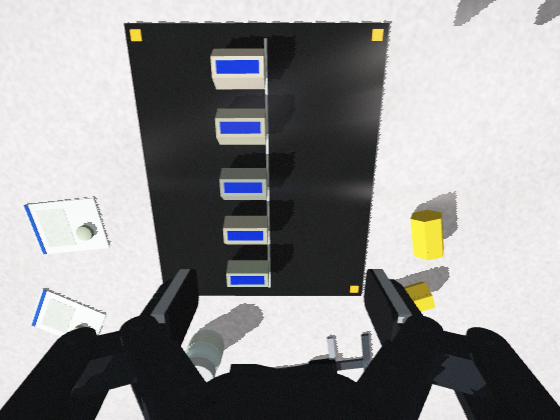

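```bash
python3 -c "
from rig import ctrl
print(ctrl.close_job())"
```

```text
the job is handed in; nothing more can be done
None
```

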